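Make up a column of link cartons on the strapping stand

ROBOT

A 6-joint arm with a two-finger parallel gripper is mounted at the origin on the work surface. World frame = base frame: x ahead of the robot, y to its left, z up, the work surface at z = 0. Lengths are in mm, angles in degrees, forces in N, time in s.
With the tool pointing down it reaches from about 350 to 975 mm from the base axis. Payload 17.4 kg.
Tool frame: the origin (TCP) lies at the centre of the arm's flange, where the gripper is bolted on; the fingertips stand 173 mm ahead of it and the grasp point (between the pads) lies 155 mm ahead of it; z points along the fingers, y is the line along which they close (so a half turn about z gives the same grasp; the last joint's range is limited). The gripper opens to 85 mm and grips with 20 to 120 N. Pads are 22 mm wide; open, the fingers measure 114 mm over their backs; the gripper's body (76 mm by 85 mm) begins 54 mm behind the grasp point. The pads swing forward as they close: fully open they stand 13 mm farther back than shut.
Start: joints at [-77.166, 6.646, 82.598, -0, 90.757, -2.166], TCP at [174.694, -652.009, 404.703] pointing down, gripper open.
Joint ranges: [-162.19, 162.19], [-47.58, 125.68], [4.15, 143.07], [-65.23, 245.23], [0.69, 171.88], [-170.13, 170.13]. Speed limits (degrees/s): [108.29, 108.29, 127.2, 180, 180, 180].

INTERFACE

Orientations are given as a 3x3 rotation matrix whose columns are the frame's x, y, z axes.
In Python, from workcell import monitor, optics, sign_off gives the robot as it stands.
- The arm moves only by the tool play_rows, never from a script. Its arguments are lists of equal length, an entry for each row: "xyz": the shift along the tool's x, y, z in cm, a list of three; "dr": the turn, a rotation vector about the tool's x, y, z in degrees, a list of three. In form: {"xyz": [[x, y, z], ...], "dr": [[wx, wy, wz], ...]}. A call has exactly 8 rows; each row is the pose to reach, as a shift and turn from the pose commanded when the call began, along the tool's axes at that moment; what a row does not reach only later rows make up. A row lasts 1/12 s, in which the tool goes at most 41.7 mm and 7.16 degrees, less where a joint would pass 70% of its speed; a pose out of reach is approached as far as the arm can. A call with a gripper value outside its range is refused whole. "jaw" is the opening, from -1 (shut) to 1 (fully open), set as the call begins (left out, the last holds). The fingers move at their own pace and stop on an object; the grip force is fixed at half the most. Time passes only in rows, so rows that repeat a pose let the fingers close, or fill a call up. It gives the time, the measured TCP pose, the force, the opening and the grip force at its end, in the units of the state.
- monitor.state(): the state, without advancing time (a new reading comes with each control period).
- optics.grab_frame(name): name is "side" or "top"; returns a dict with "frame" (400x640x3 uint8, red, green, blue), "vertical_fov" (degrees; the focal length in pixels is half the picture's height over the tangent of half this angle, whatever the lens; pixels are square), "cx", "cy" (the principal point, pixels), "D" ([k1, k2, p1, p2, k3] as OpenCV has them; the pictures are not rectified), "xyz" and "orientation" of the camera in the world. Camera axes: x right, y down, z forward; pixel columns grow to the right and rows downward; lengths in mm; the calibration is good to about 2 mm. A picture is of the moment at which its call begins. There is no depth.
- sign_off(): hands the job in; it is judged then, once.
The state is a dict: "clock": time; "qpos": joint angles; "qd": joint speeds; "effort": joint torques, N m; "tool_pos": TCP position; "tcp_rot": TCP orientation; "wrist_force": force on the tool from outside, world axes, zero at the start; "torque": the same for the moment, N m; "gripper_width": finger opening in mm; "gripper_force": force on a finger pad.
Only numpy, scipy, OpenCV 4.12 (cv2) and the standard library are available. Lean on these libraries where they do the work, as an engineer would, in place of code of your own. Each camera call takes 0.05 s, during which the arm holds its last target. There are 200 camera calls.

TASK

Get this batch of chain-link cartons ready for strapping: first press the stand's brake lever down until its catch holds it, then stack all the cartons that are on the bench, lying flat with their taped side up, in one square column exactly over the rubber pad, lined up with it, with the tall cartons below the flat ones. Then lay the wooden board squarely on top of the column and, last of all, turn the tension knob clockwise until it clicks over and stays. Do not knock the other things on the bench about or over.

Things in the scene. Friction and masses are not known exactly. Their poses are not given: they have to be found in the camera images.
- pad (a point): Centre of the top of the stand's black rubber pad (94 x 68 mm, carton-sized, top 30 mm above the table): the column's place. x along the pad's length, y across it towards the lever, z up. The stand is a fixed green base 24 mm high, 75 mm either way in x, and in y from -255 mm (knob) to +120 mm (lever); its place and angle vary.
- brake (a joint): Angle of the stand's brake lever, rad: 0 raised (at rest, about 29 degrees above level), 0.5 fully down and level. A spring of some 10 N at the paddle throws it back up until it is pushed beyond about 0.3; from there a detent pulls it to 0.5 and keeps it there.
- brake_paddle (a point): Middle of the upper face of the black paddle (42 x 28 mm) at the free end of the steel brake lever: press here. The lever's pivot is at x 50, y 95 mm from the pad's centre, 56 mm above the table; the lever runs from it towards the pad's -x, the paddle 128 mm away. Pressed, the paddle's face sinks from about 123 to 62 mm above the table and moves 18 mm towards the pad's -x.
- tension (a joint): Angle of the stand's tension knob, rad, growing clockwise as seen from above: 0 slack (as at the start), 1.2 tight (its stop). Sprung back to 0 until turned beyond about 0.7, then it clicks over and a detent pulls it to 1.2. Takes about 0.12 N m.
- tension_grip (a point): Centre of the tension knob's bar grip, on its vertical axis: grip here. Black bar 42 x 14 mm, 32 mm high, its top 7 mm above this point, on a 44 mm disc whose top is 23 mm below this point. x runs along the bar and turns with the knob. The knob sits on the stand's square post (70 mm wide, 64 mm high), at x -40, y -215 mm from the pad's centre.
- tall1: Tall carton: closed cardboard carton with a tape strip along its top and a small paper label, 90 x 64 mm and 44 mm high, about 0.3 kg. Origin at the centre of its underside; x along its 90 mm length, y across its 64 mm width, z up. May be absent.
- tall2: Tall carton like tall1. May be absent.
- flat1: Flat carton: closed cardboard carton with a tape strip along its top and a small paper label, 90 x 64 mm and 28 mm high, about 0.2 kg. Origin at the centre of its underside; x along its 90 mm length, y across its 64 mm width, z up. May be absent.
- flat2: Flat carton like flat1. May be absent.
- flat3: Flat carton like flat1. May be absent.
- board: Plain wooden top board 90 x 64 mm, 12 mm thick, lying flat, always present. Origin at the centre of its underside; x along its length, y across its width.
- oil_tin: Bystander: round oil tin with a yellow band, 48 mm across, 85 mm high, stands in one of the places among the cartons. Origin at the centre of its underside.
- die_block: Bystander: steel die block 50 x 40 x 22 mm with a round stud on top (36 mm in all). Origin at the centre of its underside.
- wrench: Bystander: wrench 160 mm long lying flat. Origin at its middle, x along it.
- link1: Bystander: single black chain link lying flat, 50 x 24 mm, 8 mm thick. Origin at its centre.
- link2: Bystander: another such chain link.
- punch: Bystander: steel press punch standing on its head, 30 mm across, 55 mm high. Origin at the centre of its underside.
- strap_coil: Bystander: black coil of strapping lying flat, a ring 104 mm across, 16 mm thick. Origin at the centre of its underside.
Not all that is in view belongs to the job. What is meant by the board is not red, and is the smaller of those in its own colour.

How it is judged (in metres and radians):
On the way, in this order (a step that is already met when the one before it is completed fails the run):
1. the brake lever is down and held by its catch, with the robot off it (value of joint brake above 0.44 rad and contact force between the fingers and brake below 0.3 N), for 0.3 s.
2. all cartons present stand in one column on the pad, tall ones below flat ones, let go (value of joint brake above 0.44 rad and horizontal distance between each of tall1, tall2, flat1, flat2, flat3 and pad below 0.01 m and angle between the x axis of each of tall1, tall2, flat1, flat2, flat3 and the x axis of pad, either way round below 0.14 rad and angle between each of tall1, tall2, flat1, flat2, flat3's own z axis and vertical below 0.1 rad and linear speed of each of tall1, tall2, flat1, flat2, flat3 below 0.03 m/s and contact force between the fingers and tall1 below 0.3 N and contact force between the fingers and tall2 below 0.3 N and contact force between the fingers and flat1 below 0.3 N and contact force between the fingers and flat2 below 0.3 N and contact force between the fingers and flat3 below 0.3 N and z of each of flat1, flat2, flat3 in the frame of tall1 above 0.015 m and z of each of flat1, flat2, flat3 in the frame of tall2 above 0.015 m), for 0.3 s.
3. the board lies on top of the column, let go (all of step 2 and horizontal distance between board and pad below 0.012 m and angle between the x axis of board and the x axis of pad, either way round below 0.14 rad and angle between the z axis of board and the z axis of pad, either way round below 0.1 rad and linear speed of board below 0.03 m/s and contact force between the fingers and board below 0.3 N and z of board in the frame of tall1 above 0.015 m and z of board in the frame of tall2 above 0.015 m and z of board in the frame of flat1 above 0.015 m and z of board in the frame of flat2 above 0.015 m and z of board in the frame of flat3 above 0.015 m), for 0.3 s.
4. the tension knob has clicked over (value of joint brake above 0.44 rad and value of joint tension above 1 rad), for 0.3 s.
At the end, for the whole second after the job is handed in: Lever held down (over 0.44 rad), knob clicked over (over 1.0 rad); each carton within 10 mm of the pad's centre and 0.14 rad of its direction, level to 0.1 rad, taped side up, tall below flat; the board on top of all within 12 mm, 0.14 rad, level; all at rest and released (all of step 4 and horizontal distance between each of tall1, tall2, flat1, flat2, flat3 and pad below 0.01 m and angle between the x axis of each of tall1, tall2, flat1, flat2, flat3, board and the x axis of pad, either way round below 0.14 rad and angle between each of tall1, tall2, flat1, flat2, flat3's own z axis and vertical below 0.1 rad and linear speed of each of tall1, tall2, flat1, flat2, flat3, board below 0.03 m/s and contact force between the fingers and tall1 below 0.3 N and contact force between the fingers and tall2 below 0.3 N and contact force between the fingers and flat1 below 0.3 N and contact force between the fingers and flat2 below 0.3 N and contact force between the fingers and flat3 below 0.3 N and z of each of flat1, flat2, flat3, board in the frame of tall1 above 0.015 m and z of each of flat1, flat2, flat3, board in the frame of tall2 above 0.015 m and horizontal distance between board and pad below 0.012 m and angle between the z axis of board and the z axis of pad, either way round below 0.1 rad and contact force between the fingers and board below 0.3 N and z of board in the frame of flat1 above 0.015 m and z of board in the frame of flat2 above 0.015 m and z of board in the frame of flat3 above 0.015 m); the robot touches nothing.
It fails at once if a bystander is shifted by more than 6 cm (distance of any of oil_tin, die_block, wrench, link1, link2, punch, strap_coil from where it was at the start of the episode above 0.06 m).
It fails at once if the oil tin, punch or die block is knocked over (angle between any of oil_tin, punch, die_block's own z axis and vertical above 0.7 rad).
Of tall1, tall2, flat1, flat2, flat3 only 3 to 5 are there at a start; the rules pass over those that are not, and their reading is None.
At some moment in a run one of board may be knocked a few centimetres aside while the robot is not near it.
It also fails if it takes over 210 s, if anything falls off the work surface, if the arm or the gripper's body presses on something with over 40 N, if the wrist force passes 120 N, or if a joint passes its speed limit or range.

## Working session

There is one attempt and no reset: what is moved stays moved. The work goes in short steps, Python scripts to look and compute and a tool call to move; the robot and the scene stay as the last step left them, time stands still between calls to the robot, and variables do not carry over. Pictures are saved under pics/ and viewed, at most 14 in all, crops included, and the job is handed in when it is done.

Besides the shell and the picture viewer there is one more tool, called after "Emit:" by a JSON object that holds its "fn" and its "kwargs", one argument or row to a line. play_rows: Moves the arm, as the interface text tells. Its arguments: {"type":"object","properties":{"xyz":{"type":"array"},"dr":{"type":"array"},"jaw":{"type":"number"}},"required":["xyz","dr"]}

```bash
ls; mkdir -p pics
cat > h.py <<'E'
import numpy as np, cv2, json
from workcell import monitor, optics
def grab(n,fn=None):
    f=optics.grab_frame(n)
    if fn: cv2.imwrite(fn,cv2.cvtColor(f['frame'],cv2.COLOR_RGB2BGR))
    np.save('cam_%s.npy'%n,f,allow_pickle=True); return f
def load(n): return np.load('cam_%s.npy'%n,allow_pickle=True).item()
def K(f):
    h=f['frame'].shape[0]; fl=h/2/np.tan(np.radians(f['vertical_fov'])/2)
    return np.array([[fl,0,f['cx']],[0,fl,f['cy']],[0,0,1.]])
def rays(f,px):
    u=cv2.undistortPoints(np.array(px,float).reshape(-1,1,2),K(f),np.array(f['D'],float)).reshape(-1,2)
    return np.c_[u,np.ones(len(u))]@np.array(f['orientation'],float).T
def onz(f,px,z):
    d=rays(f,px); c=np.array(f['xyz'],float); z=np.broadcast_to(z,len(d))
    return c+d*((z-c[2])/d[:,2])[:,None]
def proj(f,P):
    R=np.array(f['orientation'],float); c=np.array(f['xyz'],float)
    return cv2.projectPoints(np.array(P,float).reshape(-1,1,3),cv2.Rodrigues(R.T)[0],-R.T@c,K(f),np.array(f['D'],float))[0].reshape(-1,2)
E
python3 - <<'E'
from h import *
for n in('top','side'):
    f=grab(n,f'pics/{n}0.png'); print(n,f['vertical_fov'],f['cx'],f['cy'],f['D'],f['xyz'],np.round(f['orientation'],3).tolist())
s=monitor.state();print(s)
E
```

```text
pics
top 49.673610849059855 307.5621294565702 195.86876637972745 [-0.05157338  0.          0.          0.          0.        ] [ 360.16196336   24.1811585  1498.05453226] [[-0.006, -0.99, 0.143], [-1.0, 0.007, 0.008], [-0.009, -0.143, -0.99]]
side 47.099333606606095 321.8022230232127 205.64717840204312 [-0.10307324  0.          0.          0.          0.        ] [230.0316354  985.57837002 793.28853991] [[-0.946, -0.167, 0.279], [-0.324, 0.546, -0.773], [-0.024, -0.821, -0.57]]
{'clock': 0.1, 'qpos': array([-7.71673907e+01,  6.67059368e+00,  8.26336393e+01, -2.65686463e-03,
        9.07556034e+01, -2.16529093e+00]), 'qd': array([-0.01699197,  0.02421202, -0.04452563,  0.00380415,  0.10475168,
        0.020815  ]), 'effort': array([ 2.02034578e-03, -7.33666205e+01, -6.33788109e+01,  1.31201123e-04,
        5.26345146e-03,  2.62760983e-05]), 'tool_pos': array([ 174.67115908, -652.01059756,  404.02646047]), 'tcp_rot': array([[ 9.65935462e-01,  2.58782934e-01, -2.77161135e-04],
       [ 2.58783082e-01, -9.65934936e-01,  1.00796047e-03],
       [-6.87665449e-06, -1.04534938e-03, -9.99999454e-01]]), 'wrist_force': array([-0.92900211, -0.71543099,  0.17621425]), 'torque': array([ 0.0088538 ,  0.00819527, -0.03253215]), 'gripper_force': 0.0, 'gripper_width': 85.50267019615411}
```

View pics/top0.png

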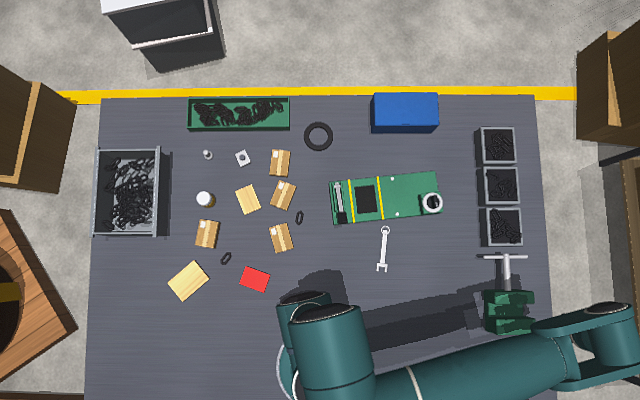

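View pics/side0.png

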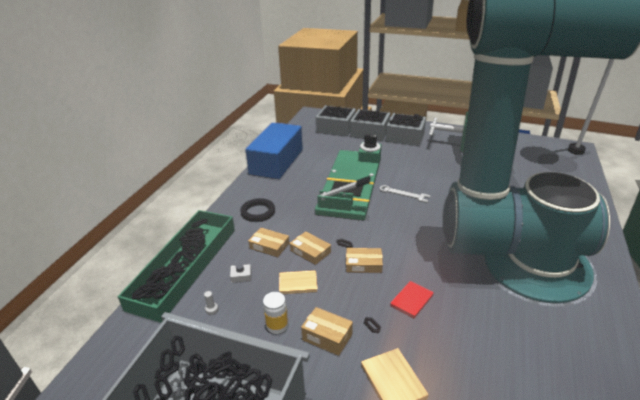

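The top view shows four cartons at about (280,162), (283,194), (207,233) and (281,238). The stand is at (385,197), with its lever at (340,200) and knob at (431,203).

What could be taken for the board:
- small wooden board at (248,199)
- larger wooden board at (188,281)
- red board at (255,279)

I choose (248,199) because it is not red and is the smaller of the two wooden ones. Next I check it in a close crop.

```bash
cat > seg.py <<'E'
from h import *
def blobs(n,box,lo,hi,amin=60):
    f=load(n); hsv=cv2.cvtColor(f['frame'],cv2.COLOR_RGB2HSV); m=cv2.inRange(hsv,lo,hi)
    x0,y0,x1,y1=box; mm=np.zeros_like(m); mm[y0:y1,x0:x1]=m[y0:y1,x0:x1]
    mm=cv2.morphologyEx(mm,cv2.MORPH_CLOSE,np.ones((3,3)))
    cs,_=cv2.findContours(mm,cv2.RETR_EXTERNAL,cv2.CHAIN_APPROX_NONE)
    return [c.reshape(-1,2) for c in cs if cv2.contourArea(c)>amin]
E
python3 - <<'E'
from seg import *
t=load('top');s=load('side')
def crop(f,b,k): 
    x0,y0,x1,y1=b;return cv2.cvtColor(cv2.resize(f['frame'][y0:y1,x0:x1],None,fx=k,fy=k,interpolation=cv2.INTER_CUBIC),cv2.COLOR_RGB2BGR)
cv2.imwrite('pics/c1.png',crop(t,(185,145,310,260),5))
cv2.imwrite('pics/c2.png',crop(s,(240,220,395,355),4))
cv2.imwrite('pics/c3.png',crop(t,(320,160,450,230),6))
for c in blobs('top',(160,140,320,305),(8,60,60),(30,255,255)):
    w=onz(t,c,30.); r=cv2.minAreaRect(w[:,:2].astype(np.float32)); print(c.mean(0).round(1),[np.round(v,1) for v in r])
E
```

```text
[187.8 280.4] [array([288.1, 440.8]), array([ 85.1, 118.6]), np.float64(40.5)]
[280.9 237.8] [array([430.1, 127.6]), array([91.2, 64.8]), np.float64(16.3)]
[207.1 233.5] [array([446.1, 379.1]), array([73.3, 92. ]), np.float64(80.2)]
[247.7 199.4] [array([562.4, 241.8]), array([90.3, 64.2]), np.float64(23.0)]
[282.5 194.9] [array([576.7, 122.2]), array([65.3, 92.4]), np.float64(68.3)]
[279.4 162.6] [array([690.1, 132.6]), array([65.4, 93.7]), np.float64(82.9)]
```

View pics/c1.png

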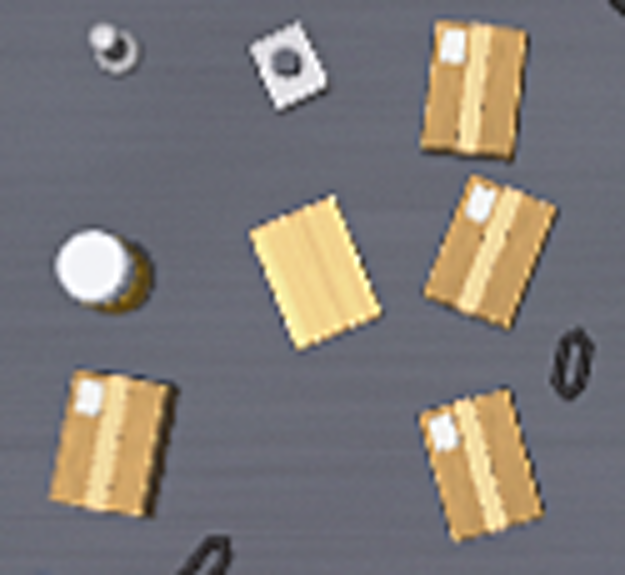

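View pics/c2.png

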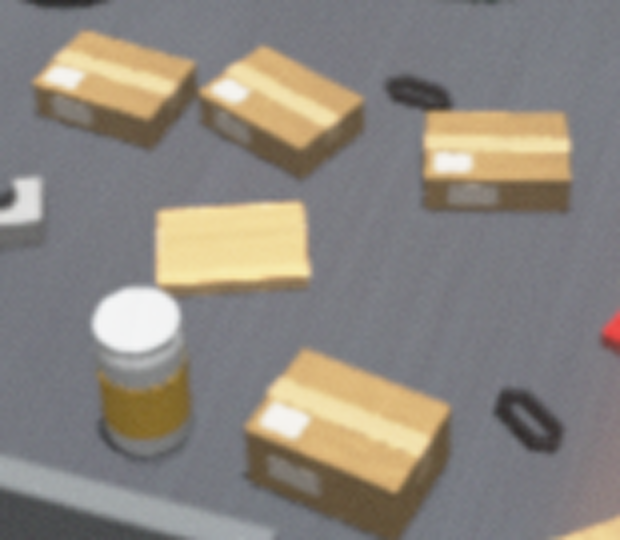

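View pics/c3.png

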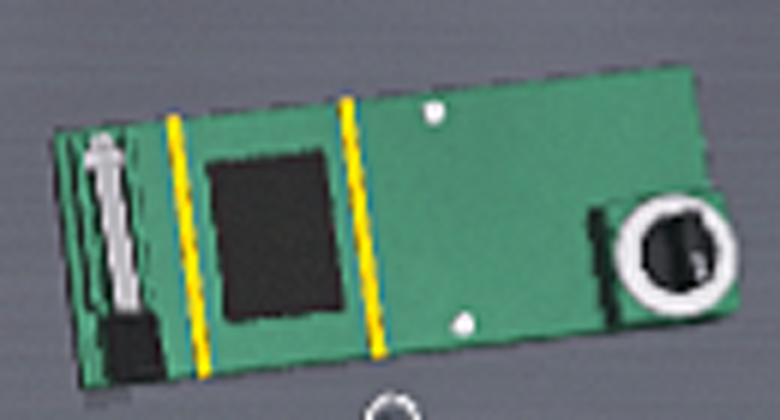

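The crops confirm the choice. The plain board is at crop (315,272) in c1, beside four taped and labelled cartons. The one at lower left, top pixel (207,233), looks tall and the other three flat. The stand's pad, lever and knob are clear in c3. Next come heights and poses.

```bash
cat > meas.py <<'E'
from seg import *
def tri(pt,ps):
    t,s=load('top'),load('side'); a,b=rays(t,[pt])[0],rays(s,[ps])[0]; ca,cb=np.array(t['xyz']),np.array(s['xyz'])
    k=np.linalg.lstsq(np.c_[a,-b],cb-ca,rcond=None)[0]; p,q=ca+k[0]*a,cb+k[1]*b; return (p+q)/2,np.linalg.norm(p-q)
def rect(n,c,z):
    w=onz(load(n),c,z)[:,:2].astype(np.float32); (x,y),(a,b),th=cv2.minAreaRect(w)
    if a<b: th+=90; a,b=b,a
    return round(x,1),round(y,1),round((th+90)%180-90,1),round(a,1),round(b,1)
E
python3 - <<'E'
from meas import *
t,s=load('top'),load('side')
lab=lambda n,b:[c.mean(0) for c in blobs(n,b,(0,0,185),(179,60,255),4)]
lt=lab('top',(190,145,310,260)); ls=lab('side',(240,220,395,355))
print('labels top',np.round(lt,1).tolist()); print('labels side',np.round(ls,1).tolist())
for a in lt:
    for b in ls:
        p,e=tri(a,b)
        if e<8 and -5<p[2]<100: print(np.round(a,1),np.round(b,1),p.round(1),round(e,1))
print('top faces (V>120)')
for c in blobs('top',(190,140,320,260),(8,60,125),(30,255,255)):
    print(c.mean(0).round(1),[rect('top',c,z) for z in(12,28,44)])
print('black')
for c in blobs('top',(325,165,450,225),(0,0,0),(179,255,70),20): print(c.mean(0).round(1),rect('top',c,30.))
print('green')
for c in blobs('top',(320,160,460,230),(60,80,60),(90,255,255),500): print(c.mean(0).round(1),rect('top',c,24.))
print('side black')
for c in blobs('side',(310,125,390,220),(0,0,0),(179,255,60),15): print(c.mean(0).round(1),c.min(0),c.max(0))
E
```

```text
labels top [[273.3, 231.2], [202.6, 224.0], [203.0, 197.7], [280.6, 185.3], [275.2, 153.8], [242.1, 157.8], [205.2, 151.8]]
labels side [[310.8, 324.5], [273.5, 299.5], [245.2, 270.4], [352.7, 260.1], [297.0, 242.2], [255.7, 238.6]]
[273.3 231.2] [352.7 260.1] [452.5 153.4  29.8] 1.2
[202.6 224. ] [310.8 324.5] [476.6 391.9  45.6] 0.3
[203.  197.7] [273.5 299.5] [561.3 383.1  84.6] 1.2
[280.6 185.3] [297.  242.2] [610.7 129.   29.5] 1.9
[275.2 153.8] [255.7 238.6] [721.9 148.3  29.8] 1.0
top faces (V>120)
[280.7 237.7] [(430.7, 129.7, 15.9, 92.4, 64.1), (430.0, 128.5, 15.9, 91.4, 63.4), (429.2, 127.4, 15.9, 90.4, 62.7)]
[206.3 233. ] [(447.8, 387.1, -9.8, 93.1, 66.7), (446.8, 383.2, -9.8, 92.1, 66.0), (445.9, 379.3, -9.8, 91.1, 65.3)]
[247.7 199.4] [(564.6, 244.9, 22.7, 91.5, 64.1), (562.4, 242.5, 22.7, 90.5, 63.4), (560.2, 240.1, 22.7, 89.6, 62.7)]
[282.3 194.9] [(579.7, 124.3, -21.7, 93.5, 64.2), (577.4, 123.2, -21.7, 92.5, 63.5), (575.0, 122.2, -21.7, 91.5, 62.8)]
[279.1 162.2] [(695.2, 134.9, -7.0, 92.8, 64.1), (691.6, 133.7, -7.0, 91.8, 63.4), (688.0, 132.5, -7.0, 90.8, 62.7)]
black
[432.9 201.7] (548.0, -392.5, -2.6, 42.1, 38.0)
[424.7 208.4] (540.9, -375.6, 7.6, 70.9, 60.5)
[365.4 199. ] (559.9, -161.9, 5.9, 91.6, 68.1)
[336.3 204.9] (540.6, -59.4, 22.4, 144.8, 40.0)
green
[375.1 197.4] (567.0, -232.7, -84.3, 379.9, 150.1)
side black
[360.6 185.6] [355 178] [369 195]
[369.8 140.8] [364 136] [376 146]
```

```bash
cat > plan.py <<'E'
from h import *
PAD=np.array([560,-162.]); PY=5.8
def padxy(x,y):
    a=np.radians(PY);return PAD+np.array([x*np.cos(a)-y*np.sin(a),x*np.sin(a)+y*np.cos(a)])
def go(seq):
    """chain of (x,y,z,yaw) tool-down targets -> tool-frame shift cm, rotvec deg, each from the previous"""
    s=monitor.state(); p=np.array(s['tool_pos']); R=np.array(s['tcp_rot'])
    print('now',p.round(1),'yaw',np.degrees(np.arctan2(R[1,0],R[0,0])).round(1),'w',round(s['gripper_width'],1),'t',s['clock'],'q6',s['qpos'][5].round(1),'F',np.round(s['wrist_force'],1))
    for x,y,z,w in seq:
        a=np.radians(w); T=np.array([[np.cos(a),np.sin(a),0],[np.sin(a),-np.cos(a),0],[0,0,-1.]])
        q=np.array([x,y,z]); print((x,y,z,w),(R.T@(q-p)/10).round(2).tolist(),np.degrees(cv2.Rodrigues(R.T@T)[0]).ravel().round(1).tolist()); p,R=q,T
E
python3 - <<'E'
from plan import *; from meas import tri
t=load('top')
print('paddle',onz(t,[[342.2,218]],123),'knob',tri((432.9,201.7),(369.8,140.8)),padxy(-62,95),padxy(-40,-215))
b=padxy(-68,95).round(1)
go([(b[0],b[1],350,PY),(b[0],b[1],305,PY),(b[0],b[1],230,PY),(b[0],b[1],400,PY)])
E
```

```text
paddle [[486.61263647 -74.72419858 123.        ]] knob (array([ 542.36654803, -376.55978739,   90.21141662]), np.float64(2.621308556172881)) [488.71704782 -73.75182309] [ 541.93187554 -379.94160429]
now [ 174.7 -652.   404. ] yaw 15.0 w 85.5 t 0.1 q6 -2.2 F [-0.9 -0.7  0.2]
(np.float64(482.7), np.float64(-74.4), 350, 5.8) [44.7, -47.82, 5.45] [-0.1, 0.0, 9.2]
(np.float64(482.7), np.float64(-74.4), 305, 5.8) [0.0, 0.0, 4.5] [0.0, 0.0, 0.0]
(np.float64(482.7), np.float64(-74.4), 230, 5.8) [0.0, 0.0, 7.5] [0.0, 0.0, 0.0]
(np.float64(482.7), np.float64(-74.4), 400, 5.8) [0.0, 0.0, -17.0] [0.0, 0.0, 0.0]
```

Emit:
{"fn": "play_rows", "kwargs": {
  "jaw": -1,
  "xyz": [
    [1.5,-1.6,0.2],
    [4,-4.3,0.5],
    [6.5,-7,0.8],
    [9,-9.7,1.1],
    [12,-12.8,1.5],
    [15,-16,1.8],
    [18,-19.2,2.2],
    [20,-21.4,2.4]
  ],
  "dr": [
    [0,0,0],
    [0,0,0],
    [0,0,1],
    [0,0,2],
    [0,0,3],
    [0,0,4],
    [0,0,5],
    [0,0,5]
  ]
}}

```text
clock: 0.77
tool_pos: [313.0, -391.4, 380.1]
tcp_rot: [[0.985, 0.172, -0.0], [0.172, -0.985, 0.0], [0.0, -0.0, -1.0]]
wrist_force: [0.4, 0.4, 0.7]
gripper_width: 0.0
gripper_force: 0.0
```

Run:
```python
from plan import *
b=padxy(-68,95).round(1)
go([(b[0],b[1],350,PY),(b[0],b[1],300,PY)])
```

```text
now [ 313.  -391.4  380.1] yaw 9.9 w 0.0 t 0.7667 q6 25.8 F [0.4 0.4 0.7]
(np.float64(482.7), np.float64(-74.4), 350, 5.8) [22.18, -28.29, 3.03] [-0.0, 0.0, 4.1]
(np.float64(482.7), np.float64(-74.4), 300, 5.8) [0.0, 0.0, 5.0] [0.0, 0.0, 0.0]
```

Emit:
{"fn": "play_rows", "kwargs": {
  "xyz": [
    [2,-2.5,0.3],
    [5,-6.4,0.7],
    [8,-10.2,1.1],
    [11.5,-14.7,1.6],
    [15,-19.1,2],
    [18.5,-23.6,2.5],
    [21,-26.8,2.9],
    [22.2,-28.3,3]
  ],
  "dr": [
    [0,0,0.5],
    [0,0,1],
    [0,0,1.5],
    [0,0,2],
    [0,0,3],
    [0,0,3.5],
    [0,0,4.1],
    [0,0,4.1]
  ]
}}

```text
clock: 1.43
tool_pos: [464.8, -106.8, 353.5]
tcp_rot: [[0.995, 0.102, 0.0], [0.102, -0.995, -0.0], [0.0, 0.0, -1.0]]
wrist_force: [0.7, -1.1, 0.2]
gripper_width: -0.1
gripper_force: 0.0
```

Emit:
{"fn": "play_rows", "kwargs": {
  "xyz": [
    [0,0,1],
    [0,0,2.5],
    [0,0,4],
    [0,0,5],
    [0,0,6],
    [0,0,7],
    [0,0,8],
    [0,0,8]
  ],
  "dr": [
    [0,0,0],
    [0,0,0],
    [0,0,0],
    [0,0,0],
    [0,0,0],
    [0,0,0],
    [0,0,0],
    [0,0,0]
  ]
}}

```text
clock: 2.1
tool_pos: [464.1, -109.0, 271.6]
tcp_rot: [[0.995, 0.102, -0.002], [0.102, -0.995, 0.001], [-0.002, -0.001, -1.0]]
wrist_force: [-0.9, -0.7, 0.2]
gripper_width: -0.1
gripper_force: 0.0
```

Emit:
{"fn": "play_rows", "kwargs": {
  "xyz": [
    [0,0,-1],
    [0,0,-3],
    [0,0,-5],
    [0,0,-6],
    [0,-0.5,-6],
    [0.5,-2,-6],
    [1.2,-3,-6],
    [1.2,-3,-6]
  ],
  "dr": [
    [0,0,0],
    [0,0,0],
    [0,0,0],
    [0,0,0],
    [0,0,0],
    [0,0,0],
    [0,0,0],
    [0,0,0]
  ]
}}

```text
clock: 2.77
tool_pos: [473.9, -76.3, 333.2]
tcp_rot: [[0.995, 0.104, -0.0], [0.104, -0.995, 0.001], [-0.0, -0.001, -1.0]]
wrist_force: [0.9, -0.0, -0.2]
gripper_width: -0.3
gripper_force: 0.0
```

Run:
```python
from plan import *
b=padxy(-68,95).round(1)
go([(b[0],b[1],330,PY),(b[0],b[1],300,PY)])
```

```text
now [473.9 -76.3 333.2] yaw 6.0 w -0.3 t 2.7667 q6 71.8 F [ 0.9 -0.  -0.2]
(np.float64(482.7), np.float64(-74.4), 330, 5.8) [0.9, -0.1, 0.32] [-0.0, 0.0, 0.2]
(np.float64(482.7), np.float64(-74.4), 300, 5.8) [0.0, 0.0, 3.0] [0.0, 0.0, 0.0]
```

Emit:
{"fn": "play_rows", "kwargs": {
  "xyz": [
    [0.9,0,0],
    [0.9,0,2],
    [0.9,0,4],
    [0.8,0,5.5],
    [0.6,0,7],
    [0.4,0,8.5],
    [0.2,0,9.6],
    [0.2,0,9.8]
  ],
  "dr": [
    [0,0,0],
    [0,0,0],
    [0,0,0],
    [0,0,0],
    [0,0,0],
    [0,0,0],
    [0,0,0],
    [0,0,0]
  ]
}}

```text
clock: 3.43
tool_pos: [475.5, -77.9, 235.2]
tcp_rot: [[0.995, 0.103, -0.001], [0.103, -0.995, 0.0], [-0.001, -0.0, -1.0]]
wrist_force: [-7.8, 1.5, 10.0]
gripper_width: 0.4
gripper_force: 4.8
```

Emit:
{"fn": "play_rows", "kwargs": {
  "xyz": [
    [0,0,0],
    [0,0,0],
    [0,0,-1],
    [0,0,-3.5],
    [0,0,-7],
    [0,0,-10],
    [0,0,-14],
    [0,0,-16]
  ],
  "dr": [
    [0,0,0],
    [0,0,0],
    [0,0,0],
    [0,0,0],
    [0,0,0],
    [0,0,0],
    [0,0,0],
    [0,0,0]
  ],
  "jaw": -1
}}

```text
clock: 4.1
tool_pos: [475.1, -77.6, 401.1]
tcp_rot: [[0.995, 0.103, 0.004], [0.103, -0.995, -0.001], [0.004, 0.001, -1.0]]
wrist_force: [0.5, -0.9, 0.9]
gripper_width: 0.1
gripper_force: 0.0
```

Run:
```python
from plan import *
f=grab('side'); cv2.imwrite('pics/s1.png',cv2.cvtColor(cv2.resize(f['frame'][120:240,290:420],None,fx=4,fy=4),cv2.COLOR_RGB2BGR))
go([(446,379.5,400,-9.8),(446,379.5,250,-9.8),(446,379.5,178,-9.8)])
```

```text
now [475.4 -77.7 403.8] yaw 5.9 w -0.1 t 4.15 q6 71.8 F [-0.3  0.6  5.3]
(446, 379.5, 400, -9.8) [1.78, -45.78, 0.27] [0.1, -0.5, 15.7]
(446, 379.5, 250, -9.8) [0.0, 0.0, 15.0] [0.0, 0.0, 0.0]
(446, 379.5, 178, -9.8) [0.0, 0.0, 7.2] [0.0, 0.0, 0.0]
```

View pics/s1.png

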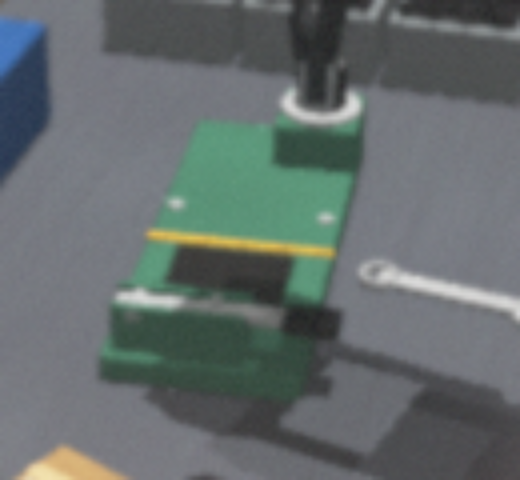

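The lever now lies level, at crop (230,310), and stays down. Next is the tall carton.

Emit:
{"fn": "play_rows", "kwargs": {
  "xyz": [
    [0,-1.5,0],
    [0,-4,0],
    [0,-7,0],
    [0,-10,0],
    [0,-13.5,0],
    [0.2,-17,0],
    [0.5,-20.5,0],
    [1,-24,0.3]
  ],
  "dr": [
    [0,0,1],
    [0,0,2],
    [0,0,4],
    [0,0,6],
    [0,0,8],
    [0,0,11],
    [0,0,13],
    [0,0,15.7]
  ],
  "jaw": 1
}}

```text
clock: 4.82
tool_pos: [460.0, 163.8, 394.1]
tcp_rot: [[0.985, -0.172, 0.002], [-0.172, -0.985, 0.001], [0.002, -0.001, -1.0]]
wrist_force: [1.0, -0.8, 0.4]
gripper_width: 85.3
gripper_force: 0.0
```

Run:
```python
from plan import *
go([(446,379.5,400,-9.8),(446,379.5,250,-9.8),(446,379.5,178,-9.8)])
```

```text
now [460.  163.8 394.1] yaw -9.9 w 85.3 t 4.8167 q6 116.5 F [ 1.  -0.8  0.4]
(446, 379.5, 400, -9.8) [-5.08, -21.01, -0.58] [-0.0, -0.1, -0.1]
(446, 379.5, 250, -9.8) [0.0, 0.0, 15.0] [0.0, 0.0, 0.0]
(446, 379.5, 178, -9.8) [0.0, 0.0, 7.2] [0.0, 0.0, 0.0]
```

Emit:
{"fn": "play_rows", "kwargs": {
  "xyz": [
    [-0.5,-2,0],
    [-1.2,-5,0],
    [-2,-8.5,0],
    [-3,-12,0],
    [-4,-16,0],
    [-4.6,-19,0],
    [-5,-20.7,0],
    [-5.1,-21,0]
  ],
  "dr": [
    [0,0,0],
    [0,0,0],
    [0,0,0],
    [0,0,0],
    [0,0,0],
    [0,0,0],
    [0,0,0],
    [0,0,0]
  ]
}}

```text
clock: 5.48
tool_pos: [445.7, 380.4, 392.7]
tcp_rot: [[0.986, -0.168, -0.001], [-0.168, -0.986, 0.0], [-0.001, -0.0, -1.0]]
wrist_force: [0.6, 0.4, -0.2]
gripper_width: 85.7
gripper_force: 0.0
```

Emit:
{"fn": "play_rows", "kwargs": {
  "xyz": [
    [0,0,1],
    [0,0,3],
    [0,0,6],
    [0,0,9],
    [0,0,11.5],
    [0,0,13.5],
    [0,0,14.4],
    [0,0,14.4]
  ],
  "dr": [
    [0,0,0],
    [0,0,0],
    [0,0,0],
    [0,0,0],
    [0,0,0],
    [0,0,0],
    [0,0,0],
    [0,0,0]
  ]
}}

```text
clock: 6.15
tool_pos: [446.0, 376.5, 246.5]
tcp_rot: [[0.985, -0.171, -0.002], [-0.171, -0.985, -0.002], [-0.002, 0.002, -1.0]]
wrist_force: [-0.2, 0.2, 0.1]
gripper_width: 85.4
gripper_force: 0.0
```

Run:
```python
from plan import *
go([(446,379.5,178,-9.8)])
f=grab('top'); cv2.imwrite('pics/t2.png',cv2.cvtColor(cv2.resize(f['frame'][180:280,160:300],None,fx=4,fy=4),cv2.COLOR_RGB2BGR))
f=grab('side'); cv2.imwrite('pics/s2.png',cv2.cvtColor(cv2.resize(f['frame'][230:370,240:400],None,fx=4,fy=4),cv2.COLOR_RGB2BGR))
```

```text
now [446.  376.5 246.5] yaw -9.9 w 85.4 t 6.15 q6 137.5 F [-0.2  0.2  0.1]
(446, 379.5, 178, -9.8) [-0.03, -0.31, 6.85] [0.1, 0.1, -0.1]
```

View pics/s2.png

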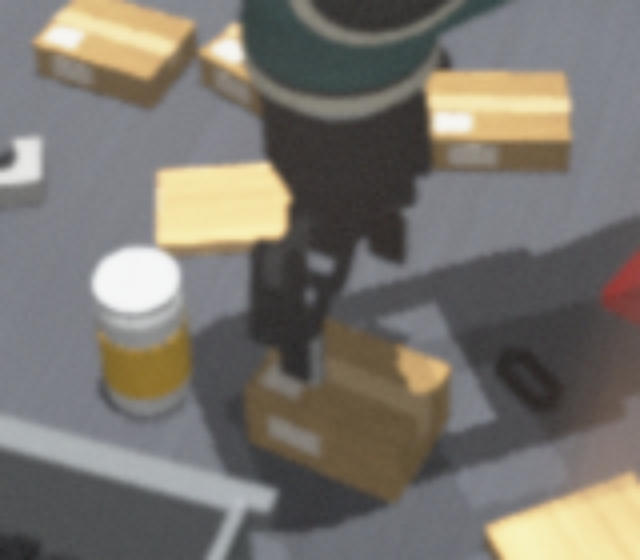

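The gripper stands above the tall carton, with the near finger at crop (300,370), and is aligned with it. I descend and grip.

Emit:
{"fn": "play_rows", "kwargs": {
  "xyz": [
    [0,-0.3,1],
    [0,-0.3,2.5],
    [0,-0.3,4],
    [0,-0.3,5.2],
    [0,-0.3,6.2],
    [0,-0.3,6.7],
    [0,-0.3,6.7],
    [0,-0.3,6.7]
  ],
  "dr": [
    [0,0,0],
    [0,0,0],
    [0,0,0],
    [0,0,0],
    [0,0,0],
    [0,0,0],
    [0,0,0],
    [0,0,0]
  ]
}}

```text
clock: 6.92
tool_pos: [446.8, 380.8, 182.0]
tcp_rot: [[0.985, -0.17, 0.0], [-0.17, -0.985, 0.0], [0.0, -0.0, -1.0]]
wrist_force: [-0.7, -0.3, 0.7]
gripper_width: 85.4
gripper_force: 0.0
```

Emit:
{"fn": "play_rows", "kwargs": {
  "xyz": [
    [0,0,0],
    [0,0,0],
    [0,0,0],
    [0,0,0],
    [0,0,0],
    [0,0,0],
    [0,0,0],
    [0,0,0]
  ],
  "dr": [
    [0,0,0],
    [0,0,0],
    [0,0,0],
    [0,0,0],
    [0,0,0],
    [0,0,0],
    [0,0,0],
    [0,0,0]
  ],
  "jaw": -1
}}

```text
clock: 7.58
tool_pos: [446.9, 380.9, 182.8]
tcp_rot: [[0.985, -0.17, 0.001], [-0.17, -0.985, 0.001], [0.001, -0.001, -1.0]]
wrist_force: [-0.3, -1.3, 6.5]
gripper_width: 63.0
gripper_force: 67.5
```

Emit:
{"fn": "play_rows", "kwargs": {
  "xyz": [
    [0,0,-0.5],
    [0,0,-2],
    [0,0,-4],
    [0,0,-6.5],
    [0,0,-9],
    [0,0,-11.5],
    [0,0,-13.5],
    [0,0,-14]
  ],
  "dr": [
    [0,0,0],
    [0,0,0],
    [0,0,0],
    [0,0,0],
    [0,0,0],
    [0,0,0],
    [0,0,0],
    [0,0,0]
  ]
}}

```text
clock: 8.25
tool_pos: [446.7, 380.8, 325.5]
tcp_rot: [[0.985, -0.17, 0.003], [-0.17, -0.985, 0.003], [0.003, -0.003, -1.0]]
wrist_force: [0.8, 0.6, -2.2]
gripper_width: 63.3
gripper_force: 67.2
```

Run:
```python
from plan import *
go([(560,-162,320,PY)])
```

```text
now [446.7 380.8 325.5] yaw -9.8 w 63.3 t 8.25 q6 137.8 F [ 0.8  0.6 -2.2]
(560, -162, 320, 5.8) [20.4, 51.57, 0.44] [-0.2, -0.2, -15.6]
```

Emit:
{"fn": "play_rows", "kwargs": {
  "xyz": [
    [0.6,1.5,0],
    [1.6,4,0],
    [2.7,7,0],
    [4,10,0],
    [5.2,13,0],
    [6.4,16,0],
    [7.6,19,0],
    [8.8,22,0]
  ],
  "dr": [
    [0,0,0],
    [0,0,-1],
    [0,0,-3],
    [0,0,-5],
    [0,0,-7],
    [0,0,-9],
    [0,0,-11],
    [0,0,-13]
  ]
}}

```text
clock: 8.92
tool_pos: [495.7, 147.4, 320.6]
tcp_rot: [[0.998, 0.058, -0.001], [0.058, -0.998, -0.0], [-0.001, 0.0, -1.0]]
wrist_force: [0.7, 0.0, -5.1]
gripper_width: 63.2
gripper_force: 67.1
```

Run:
```python
from plan import *
go([(560,-162,320,PY)])
```

```text
now [495.7 147.4 320.6] yaw 3.3 w 63.2 t 8.9167 q6 100.4 F [ 0.7  0.  -5.1]
(560, -162, 320, 5.8) [4.64, 31.26, 0.06] [0.0, 0.1, -2.5]
```

Emit:
{"fn": "play_rows", "kwargs": {
  "xyz": [
    [0.4,3,0],
    [0.9,6,0],
    [1.3,9,0],
    [1.9,12.5,0],
    [2.4,16,0],
    [3,19.5,0],
    [3.5,23,0],
    [3.9,26,0]
  ],
  "dr": [
    [0,0,0],
    [0,0,-0.5],
    [0,0,-1],
    [0,0,-1.5],
    [0,0,-2],
    [0,0,-2.5],
    [0,0,-2.5],
    [0,0,-2.5]
  ]
}}

```text
clock: 9.58
tool_pos: [549.2, -110.7, 320.5]
tcp_rot: [[0.995, 0.099, -0.001], [0.099, -0.995, 0.0], [-0.001, -0.0, -1.0]]
wrist_force: [1.2, -0.7, -4.2]
gripper_width: 63.1
gripper_force: 67.2
```

Emit:
{"fn": "play_rows", "kwargs": {
  "xyz": [
    [0.2,1.6,0],
    [0.4,3,0],
    [0.7,4.4,0],
    [0.8,5.2,0],
    [0.8,5.2,0.5],
    [0.8,5.2,1.5],
    [0.8,5.2,2],
    [0.8,5.2,2]
  ],
  "dr": [
    [0,0,0],
    [0,0,0],
    [0,0,0],
    [0,0,0],
    [0,0,0],
    [0,0,0],
    [0,0,0],
    [0,0,0]
  ]
}}

```text
clock: 10.25
tool_pos: [562.1, -158.5, 299.6]
tcp_rot: [[0.995, 0.1, -0.002], [0.1, -0.995, 0.001], [-0.002, -0.001, -1.0]]
wrist_force: [0.4, -0.1, -4.9]
gripper_width: 63.0
gripper_force: 67.2
```

Run:
```python
from plan import *
go([(560,-162,230,PY),(560,-162,212,PY)])
```

```text
now [ 562.1 -158.5  299.6] yaw 5.8 w 63.0 t 10.25 q6 66.0 F [ 0.4 -0.1 -4.9]
(560, -162, 230, 5.8) [-0.23, 0.34, 6.96] [-0.1, 0.1, -0.0]
(560, -162, 212, 5.8) [0.0, 0.0, 1.8] [0.0, 0.0, 0.0]
```

Emit:
{"fn": "play_rows", "kwargs": {
  "xyz": [
    [-0.2,0.3,1],
    [-0.2,0.3,2.5],
    [-0.2,0.3,4],
    [-0.2,0.3,5.5],
    [-0.2,0.3,7],
    [-0.2,0.3,8],
    [-0.2,0.3,8.5],
    [-0.2,0.3,8.5]
  ],
  "dr": [
    [0,0,0],
    [0,0,0],
    [0,0,0],
    [0,0,0],
    [0,0,0],
    [0,0,0],
    [0,0,0],
    [0,0,0]
  ]
}}

```text
clock: 10.92
tool_pos: [560.5, -162.4, 215.5]
tcp_rot: [[0.995, 0.1, -0.001], [0.1, -0.995, 0.0], [-0.001, -0.001, -1.0]]
wrist_force: [-0.6, 0.7, -2.5]
gripper_width: 63.1
gripper_force: 67.3
```

Run:
```python
from plan import *
go([(560,-162,213,PY)])
```

```text
now [ 560.5 -162.4  215.5] yaw 5.7 w 63.1 t 10.9167 q6 65.6 F [-0.6  0.7 -2.5]
(560, -162, 213, 5.8) [-0.05, -0.05, 0.25] [-0.0, 0.1, -0.1]
```

Emit:
{"fn": "play_rows", "kwargs": {
  "xyz": [
    [0,0,0.1],
    [0,0,0.2],
    [0,0,0.2],
    [0,0,0.2],
    [0,0,0.2],
    [0,0,0.2],
    [0,0,0.2],
    [0,0,0.2]
  ],
  "dr": [
    [0,0,0],
    [0,0,0],
    [0,0,0],
    [0,0,0],
    [0,0,0],
    [0,0,0],
    [0,0,0],
    [0,0,0]
  ]
}}

```text
clock: 11.58
tool_pos: [560.8, -162.6, 214.7]
tcp_rot: [[0.995, 0.099, 0.0], [0.099, -0.995, -0.0], [0.0, 0.0, -1.0]]
wrist_force: [-0.2, 0.6, -4.0]
gripper_width: 62.7
gripper_force: 67.3
```

Emit:
{"fn": "play_rows", "kwargs": {
  "xyz": [
    [0,0,0],
    [0,0,0],
    [0,0,0],
    [0,0,0],
    [0,0,-0.5],
    [0,0,-2],
    [0,0,-4],
    [0,0,-6.5]
  ],
  "dr": [
    [0,0,0],
    [0,0,0],
    [0,0,0],
    [0,0,0],
    [0,0,0],
    [0,0,0],
    [0,0,0],
    [0,0,0]
  ],
  "jaw": 1
}}

```text
clock: 12.25
tool_pos: [560.5, -162.5, 279.7]
tcp_rot: [[0.995, 0.099, -0.002], [0.099, -0.995, 0.001], [-0.002, -0.001, -1.0]]
wrist_force: [0.5, -0.5, -0.2]
gripper_width: 85.2
gripper_force: 0.0
```

Run:
```python
from plan import *
go([(560,-162,320,PY),(430,128.5,320,15.9),(430,128.5,172,15.9)])
```

```text
now [ 560.5 -162.5  279.7] yaw 5.7 w 85.2 t 12.25 q6 65.6 F [ 0.5 -0.5 -0.2]
(560, -162, 320, 5.8) [-0.05, -0.06, -4.03] [-0.0, 0.1, -0.1]
(430, 128.5, 320, 15.9) [-10.0, -30.22, 0.0] [0.0, 0.0, -10.1]
(430, 128.5, 172, 15.9) [0.0, 0.0, 14.8] [0.0, 0.0, 0.0]
```

Emit:
{"fn": "play_rows", "kwargs": {
  "xyz": [
    [0,0,-1.5],
    [-0.7,-2,-3],
    [-1.7,-5,-4],
    [-2.7,-8,-4],
    [-3.7,-11,-4],
    [-4.8,-14.5,-4],
    [-5.9,-18,-4],
    [-7,-21,-4]
  ],
  "dr": [
    [0,0,0],
    [0,0,-1],
    [0,0,-2],
    [0,0,-4],
    [0,0,-6],
    [0,0,-8],
    [0,0,-10],
    [0,0,-10.1]
  ]
}}

```text
clock: 12.92
tool_pos: [469.2, 40.9, 320.2]
tcp_rot: [[0.962, 0.274, 0.001], [0.274, -0.962, 0.0], [0.001, -0.0, -1.0]]
wrist_force: [0.8, 0.6, 0.6]
gripper_width: 85.6
gripper_force: 0.0
```

Run:
```python
from plan import *
go([(430,128.5,320,15.9),(430,128.5,172,15.9)])
```

```text
now [469.2  40.9 320.2] yaw 15.9 w 85.6 t 12.9167 q6 76.0 F [0.8 0.6 0.6]
(430, 128.5, 320, 15.9) [-1.36, -9.49, 0.02] [-0.0, -0.0, 0.0]
(430, 128.5, 172, 15.9) [0.0, 0.0, 14.8] [0.0, 0.0, 0.0]
```

Emit:
{"fn": "play_rows", "kwargs": {
  "xyz": [
    [-0.3,-2,0],
    [-0.7,-5,0],
    [-1.1,-7.5,0],
    [-1.4,-9.4,0],
    [-1.4,-9.4,0],
    [-1.4,-9.4,2],
    [-1.4,-9.4,4],
    [-1.4,-9.4,6]
  ],
  "dr": [
    [0,0,0],
    [0,0,0],
    [0,0,0],
    [0,0,0],
    [0,0,0],
    [0,0,0],
    [0,0,0],
    [0,0,0]
  ]
}}

```text
clock: 13.58
tool_pos: [431.3, 125.9, 259.6]
tcp_rot: [[0.962, 0.273, 0.001], [0.273, -0.962, 0.0], [0.001, 0.0, -1.0]]
wrist_force: [-0.1, 0.5, 0.4]
gripper_width: 85.6
gripper_force: 0.0
```

Run:
```python
from plan import *
go([(430,128.5,172,15.9)])
```

```text
now [431.3 125.9 259.6] yaw 15.8 w 85.6 t 13.5833 q6 87.2 F [-0.1  0.5  0.4]
(430, 128.5, 172, 15.9) [-0.06, -0.29, 8.76] [0.0, -0.1, -0.1]
```

Emit:
{"fn": "play_rows", "kwargs": {
  "xyz": [
    [0,-0.2,1.5],
    [0,-0.2,3.5],
    [0,-0.2,5.5],
    [0,-0.2,7],
    [0,-0.2,8],
    [0,-0.2,8.5],
    [0,-0.2,8.5],
    [0,-0.2,8.5]
  ],
  "dr": [
    [0,0,0],
    [0,0,0],
    [0,0,0],
    [0,0,0],
    [0,0,0],
    [0,0,0],
    [0,0,0],
    [0,0,0]
  ]
}}

```text
clock: 14.25
tool_pos: [431.0, 127.9, 175.4]
tcp_rot: [[0.962, 0.272, 0.001], [0.272, -0.962, 0.0], [0.001, 0.0, -1.0]]
wrist_force: [-0.3, 1.3, 0.3]
gripper_width: 85.3
gripper_force: 0.0
```

Emit:
{"fn": "play_rows", "kwargs": {
  "xyz": [
    [0,0,0],
    [0,0,0],
    [0,0,0],
    [0,0,0],
    [0,0,0],
    [0,0,0],
    [0,0,0],
    [0,0,0]
  ],
  "dr": [
    [0,0,0],
    [0,0,0],
    [0,0,0],
    [0,0,0],
    [0,0,0],
    [0,0,0],
    [0,0,0],
    [0,0,0]
  ],
  "jaw": -1
}}

```text
clock: 14.92
tool_pos: [431.0, 128.1, 175.9]
tcp_rot: [[0.962, 0.272, 0.002], [0.272, -0.962, 0.0], [0.002, 0.0, -1.0]]
wrist_force: [-1.3, -0.2, 7.0]
gripper_width: 63.1
gripper_force: 66.7
```

Emit:
{"fn": "play_rows", "kwargs": {
  "xyz": [
    [0,0,-0.5],
    [0,0,-2],
    [0,0,-4],
    [0,0,-6.5],
    [0,0,-9],
    [0,0,-11.5],
    [0,0,-14],
    [0,0,-15]
  ],
  "dr": [
    [0,0,0],
    [0,0,0],
    [0,0,0],
    [0,0,0],
    [0,0,0],
    [0,0,0],
    [0,0,0],
    [0,0,0]
  ]
}}

```text
clock: 15.58
tool_pos: [430.7, 128.0, 328.6]
tcp_rot: [[0.962, 0.272, 0.004], [0.272, -0.962, 0.001], [0.004, 0.0, -1.0]]
wrist_force: [1.1, -0.6, 0.4]
gripper_width: 62.9
gripper_force: 66.1
```

Run:
```python
from plan import *
go([(560,-162,320,PY)])
f=grab('side'); cv2.imwrite('pics/s3.png',cv2.cvtColor(cv2.resize(f['frame'][150:330,240:440],None,fx=3.5,fy=3.3),cv2.COLOR_RGB2BGR))
```

```text
now [430.7 128.  328.6] yaw 15.8 w 62.9 t 15.5833 q6 87.5 F [ 1.1 -0.6  0.4]
(560, -162, 320, 5.8) [4.54, 31.43, 0.89] [-0.0, -0.2, 10.0]
```

View pics/s3.png

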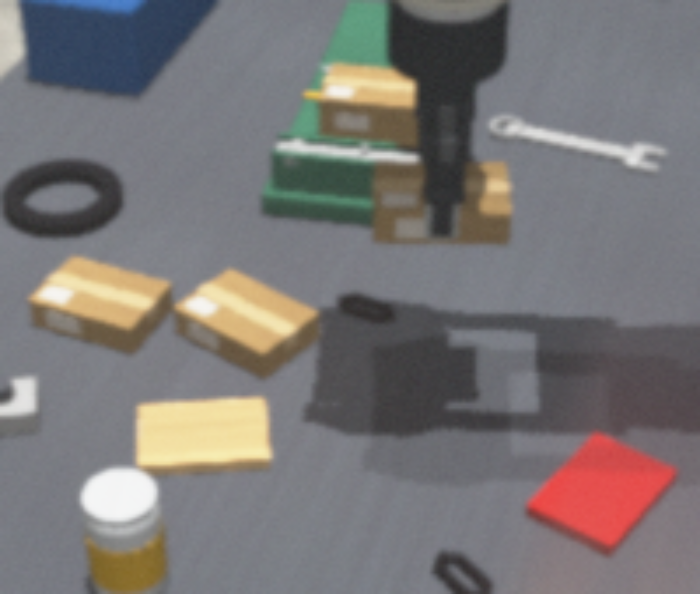

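The flat carton is held level at crop (440,205) and the tall one stands on the pad at (370,100).

Emit:
{"fn": "play_rows", "kwargs": {
  "xyz": [
    [0.2,1.5,0],
    [0.6,4,0],
    [1,7,0],
    [1.5,10.5,0.2],
    [2,14,0.5],
    [2.5,17.5,0.8],
    [3,21,0.9],
    [3.4,24,0.9]
  ],
  "dr": [
    [0,0,0],
    [0,0,1],
    [0,0,3],
    [0,0,5],
    [0,0,7],
    [0,0,9],
    [0,0,10],
    [0,0,10]
  ]
}}

```text
clock: 16.3
tool_pos: [529.0, -95.8, 313.7]
tcp_rot: [[0.995, 0.099, -0.002], [0.099, -0.995, 0.0], [-0.002, -0.0, -1.0]]
wrist_force: [1.6, 0.4, -0.6]
gripper_width: 63.0
gripper_force: 66.1
```

Emit:
{"fn": "play_rows", "kwargs": {
  "xyz": [
    [-0.1,2,0],
    [-0.1,4,0],
    [-0.1,6,0],
    [-0.1,7.3,0],
    [-0.1,7.3,0],
    [-0.1,7.3,1],
    [-0.1,7.3,2],
    [-0.1,7.3,2]
  ],
  "dr": [
    [0,0,0],
    [0,0,0],
    [0,0,0],
    [0,0,0],
    [0,0,0],
    [0,0,0],
    [0,0,0],
    [0,0,0]
  ]
}}

```text
clock: 16.97
tool_pos: [534.6, -165.4, 292.5]
tcp_rot: [[0.995, 0.102, -0.003], [0.102, -0.995, 0.001], [-0.003, -0.002, -1.0]]
wrist_force: [-0.3, 0.7, -2.0]
gripper_width: 62.8
gripper_force: 66.1
```

Run:
```python
from plan import *
go([(560.5,-162,251,PY)])
```

```text
now [ 534.6 -165.4  292.5] yaw 5.8 w 62.8 t 16.9667 q6 64.3 F [-0.3  0.7 -2. ]
(560.5, -162, 251, 5.8) [2.62, -0.07, 4.14] [-0.1, 0.2, 0.0]
```

Emit:
{"fn": "play_rows", "kwargs": {
  "xyz": [
    [0.8,0,0],
    [1.8,0,0],
    [2.6,0,0],
    [2.6,0,0.8],
    [2.6,0,2],
    [2.6,0,3],
    [2.6,0,3.8],
    [2.6,0,3.8]
  ],
  "dr": [
    [0,0,0],
    [0,0,0],
    [0,0,0],
    [0,0,0],
    [0,0,0],
    [0,0,0],
    [0,0,0],
    [0,0,0]
  ]
}}

```text
clock: 17.63
tool_pos: [560.3, -163.7, 254.9]
tcp_rot: [[0.995, 0.101, -0.003], [0.101, -0.995, 0.001], [-0.003, -0.001, -1.0]]
wrist_force: [-0.5, -0.5, -1.9]
gripper_width: 62.8
gripper_force: 66.2
```

Run:
```python
from plan import *
go([(560.5,-162,250,PY)])
```

```text
now [ 560.3 -163.7  254.9] yaw 5.8 w 62.8 t 17.6333 q6 65.4 F [-0.5 -0.5 -1.9]
(560.5, -162, 250, 5.8) [0.04, -0.17, 0.49] [-0.1, 0.2, -0.0]
```

Emit:
{"fn": "play_rows", "kwargs": {
  "xyz": [
    [0,-0.1,0.1],
    [0,-0.1,0.3],
    [0,-0.1,0.4],
    [0,-0.1,0.5],
    [0,-0.1,0.5],
    [0,-0.1,0.5],
    [0,-0.1,0.5],
    [0,-0.1,0.5]
  ],
  "dr": [
    [0,0,0],
    [0,0,0],
    [0,0,0],
    [0,0,0],
    [0,0,0],
    [0,0,0],
    [0,0,0],
    [0,0,0]
  ]
}}

```text
clock: 18.3
tool_pos: [560.9, -162.8, 252.8]
tcp_rot: [[0.995, 0.101, 0.0], [0.101, -0.995, -0.0], [0.0, 0.0, -1.0]]
wrist_force: [-0.7, 0.1, -2.4]
gripper_width: 62.7
gripper_force: 66.2
```

Emit:
{"fn": "play_rows", "kwargs": {
  "xyz": [
    [0,0,0],
    [0,0,0],
    [0,0,0],
    [0,0,0],
    [0,0,-0.5],
    [0,0,-2],
    [0,0,-4],
    [0,0,-6.5]
  ],
  "dr": [
    [0,0,0],
    [0,0,0],
    [0,0,0],
    [0,0,0],
    [0,0,0],
    [0,0,0],
    [0,0,0],
    [0,0,0]
  ],
  "jaw": 1
}}

```text
clock: 18.97
tool_pos: [560.6, -162.7, 317.6]
tcp_rot: [[0.995, 0.101, -0.002], [0.101, -0.995, 0.001], [-0.002, -0.001, -1.0]]
wrist_force: [-0.1, 0.2, 0.1]
gripper_width: 85.1
gripper_force: 0.0
```

Run:
```python
from plan import *
go([(577.4,123.2,330,-21.7),(577.4,123.2,173,-21.7)])
```

```text
now [ 560.6 -162.7  317.6] yaw 5.8 w 85.1 t 18.9667 q6 65.5 F [-0.1  0.2  0.1]
(577.4, 123.2, 330, -21.7) [4.56, -28.28, -1.22] [-0.0, 0.1, 27.5]
(577.4, 123.2, 173, -21.7) [0.0, 0.0, 15.7] [0.0, 0.0, 0.0]
```

Emit:
{"fn": "play_rows", "kwargs": {
  "xyz": [
    [0.2,-1.5,-0.5],
    [0.6,-4,-1],
    [1.1,-7,-1.2],
    [1.7,-10.5,-1.2],
    [2.3,-14,-1.2],
    [2.8,-17.5,-1.2],
    [3.4,-21,-1.2],
    [3.9,-24,-1.2]
  ],
  "dr": [
    [0,0,1],
    [0,0,4],
    [0,0,8],
    [0,0,12],
    [0,0,16],
    [0,0,20],
    [0,0,24],
    [0,0,27.5]
  ]
}}

```text
clock: 19.63
tool_pos: [575.1, 82.0, 330.3]
tcp_rot: [[0.928, -0.373, 0.001], [-0.373, -0.928, 0.0], [0.001, -0.001, -1.0]]
wrist_force: [0.4, -1.0, -0.7]
gripper_width: 85.3
gripper_force: 0.0
```

Run:
```python
from plan import *
go([(577.4,123.2,250,-21.7),(577.4,123.2,173,-21.7)])
```

```text
now [575.1  82.  330.3] yaw -21.9 w 85.3 t 19.6333 q6 117.5 F [ 0.4 -1.  -0.7]
(577.4, 123.2, 250, -21.7) [-1.33, -3.9, 8.03] [-0.0, -0.0, -0.2]
(577.4, 123.2, 173, -21.7) [0.0, 0.0, 7.7] [0.0, 0.0, 0.0]
```

Emit:
{"fn": "play_rows", "kwargs": {
  "xyz": [
    [-0.4,-1,0],
    [-0.9,-2.5,0],
    [-1.3,-3.9,0.5],
    [-1.3,-3.9,2],
    [-1.3,-3.9,4.5],
    [-1.3,-3.9,6.5],
    [-1.3,-3.9,8],
    [-1.3,-3.9,8]
  ],
  "dr": [
    [0,0,0],
    [0,0,0],
    [0,0,0],
    [0,0,0],
    [0,0,0],
    [0,0,0],
    [0,0,0],
    [0,0,0]
  ]
}}

```text
clock: 20.3
tool_pos: [577.1, 120.7, 246.1]
tcp_rot: [[0.929, -0.37, -0.005], [-0.37, -0.929, -0.001], [-0.004, 0.002, -1.0]]
wrist_force: [-0.4, -0.4, -0.0]
gripper_width: 85.2
gripper_force: 0.0
```

Run:
```python
from plan import *
go([(577.4,123.2,173,-21.7)])
```

```text
now [577.1 120.7 246.1] yaw -21.7 w 85.2 t 20.3 q6 121.0 F [-0.4 -0.4 -0. ]
(577.4, 123.2, 173, -21.7) [-0.04, -0.26, 7.31] [0.1, 0.2, 0.0]
```

Emit:
{"fn": "play_rows", "kwargs": {
  "xyz": [
    [0,-0.2,1],
    [0,-0.2,2.5],
    [0,-0.2,4.2],
    [0,-0.2,5.8],
    [0,-0.2,6.8],
    [0,-0.2,7.1],
    [0,-0.2,7.1],
    [0,-0.2,7.1]
  ],
  "dr": [
    [0,0,0],
    [0,0,0],
    [0,0,0],
    [0,0,0],
    [0,0,0],
    [0,0,0],
    [0,0,0],
    [0,0,0]
  ]
}}

```text
clock: 20.97
tool_pos: [578.8, 122.8, 179.6]
tcp_rot: [[0.929, -0.37, 0.001], [-0.37, -0.929, 0.0], [0.001, -0.001, -1.0]]
wrist_force: [0.1, -0.1, 0.3]
gripper_width: 85.6
gripper_force: 0.0
```

Emit:
{"fn": "play_rows", "kwargs": {
  "xyz": [
    [0,0,0],
    [0,0,0],
    [0,0,0],
    [0,0,0],
    [0,0,0],
    [0,0,0],
    [0,0,0],
    [0,0,0]
  ],
  "dr": [
    [0,0,0],
    [0,0,0],
    [0,0,0],
    [0,0,0],
    [0,0,0],
    [0,0,0],
    [0,0,0],
    [0,0,0]
  ],
  "jaw": -1
}}

```text
clock: 21.63
tool_pos: [578.9, 122.9, 180.1]
tcp_rot: [[0.929, -0.37, 0.002], [-0.37, -0.929, 0.0], [0.002, -0.001, -1.0]]
wrist_force: [-0.9, -0.6, 5.3]
gripper_width: 62.6
gripper_force: 66.6
```

Emit:
{"fn": "play_rows", "kwargs": {
  "xyz": [
    [0,0,-0.5],
    [0,0,-2],
    [0,0,-4],
    [0,0,-6.5],
    [0,0,-9],
    [0,0,-11.5],
    [0,0,-14],
    [0,0,-15]
  ],
  "dr": [
    [0,0,0],
    [0,0,0],
    [0,0,0],
    [0,0,0],
    [0,0,0],
    [0,0,0],
    [0,0,0],
    [0,0,0]
  ]
}}

```text
clock: 22.3
tool_pos: [578.6, 122.8, 332.9]
tcp_rot: [[0.929, -0.37, 0.004], [-0.37, -0.929, 0.001], [0.004, -0.002, -1.0]]
wrist_force: [0.6, -1.0, -1.0]
gripper_width: 62.3
gripper_force: 66.2
```

Run:
```python
from plan import *
go([(560.5,-162,325,PY)])
```

```text
now [578.6 122.8 332.9] yaw -21.7 w 62.3 t 22.3 q6 121.2 F [ 0.6 -1.  -1. ]
(560.5, -162, 325, 5.8) [8.85, 27.14, 0.76] [-0.1, -0.2, -27.5]
```

Emit:
{"fn": "play_rows", "kwargs": {
  "xyz": [
    [0.4,1.5,0],
    [1.2,4,0],
    [2.2,7,0],
    [3.3,10.5,0],
    [4.4,14,0],
    [5.5,17.5,0],
    [6.6,20.5,0],
    [7.5,23,0]
  ],
  "dr": [
    [0,0,-1],
    [0,0,-4],
    [0,0,-8],
    [0,0,-12],
    [0,0,-16],
    [0,0,-20],
    [0,0,-24],
    [0,0,-27.5]
  ]
}}

```text
clock: 22.97
tool_pos: [562.5, -120.8, 328.2]
tcp_rot: [[0.995, 0.104, -0.0], [0.104, -0.995, -0.0], [-0.0, 0.0, -1.0]]
wrist_force: [-0.0, 0.6, -1.4]
gripper_width: 62.1
gripper_force: 66.1
```

Run:
```python
from plan import *
go([(561.2,-162,300,PY)])
```

```text
now [ 562.5 -120.8  328.2] yaw 6.0 w 62.1 t 22.9667 q6 69.4 F [-0.   0.6 -1.4]
(561.2, -162, 300, 5.8) [-0.56, 4.08, 2.82] [0.0, 0.0, 0.2]
```

Emit:
{"fn": "play_rows", "kwargs": {
  "xyz": [
    [-0.2,1,0],
    [-0.3,2.2,0],
    [-0.5,3.2,0],
    [-0.5,3.9,0.5],
    [-0.5,3.9,1.3],
    [-0.5,3.9,2.2],
    [-0.5,3.9,2.8],
    [-0.5,3.9,2.8]
  ],
  "dr": [
    [0,0,0],
    [0,0,0],
    [0,0,0],
    [0,0,0],
    [0,0,0],
    [0,0,0],
    [0,0,0.2],
    [0,0,0.2]
  ]
}}

```text
clock: 23.63
tool_pos: [561.9, -157.2, 298.4]
tcp_rot: [[0.995, 0.098, -0.003], [0.098, -0.995, 0.001], [-0.003, -0.001, -1.0]]
wrist_force: [-0.4, 0.2, -1.1]
gripper_width: 62.5
gripper_force: 66.1
```

Run:
```python
from plan import *
go([(561.2,-162,282,PY)])
```

```text
now [ 561.9 -157.2  298.4] yaw 5.6 w 62.5 t 23.6333 q6 66.2 F [-0.4  0.2 -1.1]
(561.2, -162, 282, 5.8) [-0.11, 0.48, 1.64] [-0.1, 0.1, -0.2]
```

Emit:
{"fn": "play_rows", "kwargs": {
  "xyz": [
    [-0.1,0.2,0],
    [-0.1,0.4,0.4],
    [-0.1,0.4,0.9],
    [-0.1,0.4,1.4],
    [-0.1,0.4,1.6],
    [-0.1,0.4,1.6],
    [-0.1,0.4,1.6],
    [-0.1,0.4,1.6]
  ],
  "dr": [
    [0,0,0],
    [0,0,0],
    [0,0,0],
    [0,0,0],
    [0,0,0],
    [0,0,0],
    [0,0,0],
    [0,0,0]
  ]
}}

```text
clock: 24.3
tool_pos: [561.5, -162.0, 284.8]
tcp_rot: [[0.995, 0.098, 0.0], [0.098, -0.995, -0.0], [0.0, 0.0, -1.0]]
wrist_force: [-0.2, -0.1, -1.2]
gripper_width: 62.5
gripper_force: 66.1
```

Run:
```python
from plan import *
go([(561.2,-162,282,PY)])
```

```text
now [ 561.5 -162.   284.8] yaw 5.6 w 62.5 t 24.3 q6 65.8 F [-0.2 -0.1 -1.2]
(561.2, -162, 282, 5.8) [-0.03, -0.0, 0.28] [0.0, -0.0, -0.2]
```

Emit:
{"fn": "play_rows", "kwargs": {
  "xyz": [
    [0,0,0.1],
    [0,0,0.2],
    [0,0,0.3],
    [0,0,0.3],
    [0,0,0.3],
    [0,0,0.3],
    [0,0,0.3],
    [0,0,0.3]
  ],
  "dr": [
    [0,0,0],
    [0,0,0],
    [0,0,0],
    [0,0,0],
    [0,0,0],
    [0,0,0],
    [0,0,0],
    [0,0,0]
  ]
}}

```text
clock: 24.97
tool_pos: [561.5, -162.0, 282.1]
tcp_rot: [[0.995, 0.098, 0.001], [0.098, -0.995, -0.0], [0.001, 0.0, -1.0]]
wrist_force: [-1.7, 0.7, 5.9]
gripper_width: 62.3
gripper_force: 67.0
```

Emit:
{"fn": "play_rows", "kwargs": {
  "xyz": [
    [0,0,0],
    [0,0,0],
    [0,0,0],
    [0,0,0],
    [0,0,-0.5],
    [0,0,-2],
    [0,0,-4],
    [0,0,-6.5]
  ],
  "dr": [
    [0,0,0],
    [0,0,0],
    [0,0,0],
    [0,0,0],
    [0,0,0],
    [0,0,0],
    [0,0,0],
    [0,0,0]
  ],
  "jaw": 1
}}

```text
clock: 25.63
tool_pos: [561.3, -161.9, 346.5]
tcp_rot: [[0.995, 0.098, -0.002], [0.098, -0.995, 0.001], [-0.002, -0.001, -1.0]]
wrist_force: [0.2, 0.4, -0.0]
gripper_width: 85.0
gripper_force: 0.0
```

Run:
```python
from plan import *
go([(691.6,133.7,340,-7),(691.6,133.7,177,-7)])
```

```text
now [ 561.3 -161.9  346.5] yaw 5.6 w 85.0 t 25.6333 q6 65.8 F [ 0.2  0.4 -0. ]
(691.6, 133.7, 340, -7) [15.85, -28.15, 0.65] [-0.0, 0.1, 12.6]
(691.6, 133.7, 177, -7) [0.0, 0.0, 16.3] [0.0, 0.0, 0.0]
```

Emit:
{"fn": "play_rows", "kwargs": {
  "xyz": [
    [0.8,-1.4,0],
    [2.2,-4,0],
    [4,-7,0],
    [5.8,-10.2,0],
    [7.6,-13.4,0],
    [9.3,-16.5,0],
    [11,-19.6,0],
    [12.5,-22.2,0]
  ],
  "dr": [
    [0,0,0],
    [0,0,2],
    [0,0,4],
    [0,0,6],
    [0,0,8],
    [0,0,10],
    [0,0,12],
    [0,0,12.6]
  ]
}}

```text
clock: 26.3
tool_pos: [664.7, 73.4, 347.0]
tcp_rot: [[0.992, -0.123, 0.0], [-0.123, -0.992, 0.0], [0.0, -0.0, -1.0]]
wrist_force: [0.5, -0.2, -0.2]
gripper_width: 85.4
gripper_force: 0.0
```

Run:
```python
from plan import *
go([(691.6,133.7,340,-7),(691.6,133.7,177,-7)])
```

```text
now [664.7  73.4 347. ] yaw -7.1 w 85.4 t 26.3 q6 101.2 F [ 0.5 -0.2 -0.2]
(691.6, 133.7, 340, -7) [1.92, -6.32, 0.7] [-0.0, -0.0, -0.1]
(691.6, 133.7, 177, -7) [0.0, 0.0, 16.3] [0.0, 0.0, 0.0]
```

Emit:
{"fn": "play_rows", "kwargs": {
  "xyz": [
    [0.5,-1.7,0],
    [1,-3.4,0],
    [1.5,-5,0],
    [1.9,-6.2,0.7],
    [1.9,-6.2,2.5],
    [1.9,-6.2,5],
    [1.9,-6.2,7.5],
    [1.9,-6.2,9]
  ],
  "dr": [
    [0,0,0],
    [0,0,0],
    [0,0,0],
    [0,0,0],
    [0,0,0],
    [0,0,0],
    [0,0,0],
    [0,0,0]
  ]
}}

```text
clock: 26.97
tool_pos: [690.3, 129.9, 253.4]
tcp_rot: [[0.992, -0.122, -0.003], [-0.122, -0.992, -0.001], [-0.003, 0.001, -1.0]]
wrist_force: [-1.2, -0.2, -1.3]
gripper_width: 85.3
gripper_force: 0.0
```

Emit:
{"fn": "play_rows", "kwargs": {
  "xyz": [
    [0,0,0.3],
    [0,0,0.3],
    [0,0,0.3],
    [0,0,0.3],
    [0,0,0.3],
    [0,0,0.3],
    [0,0,0.3],
    [0,0,0.3]
  ],
  "dr": [
    [0,0,0],
    [0,0,0],
    [0,0,0],
    [0,0,0],
    [0,0,0],
    [0,0,0],
    [0,0,0],
    [0,0,0]
  ]
}}

```text
clock: 27.63
tool_pos: [690.7, 130.3, 254.1]
tcp_rot: [[0.993, -0.122, 0.0], [-0.122, -0.993, 0.0], [0.0, -0.0, -1.0]]
wrist_force: [-0.1, -0.0, 0.0]
gripper_width: 85.5
gripper_force: 0.0
```

Run:
```python
from plan import *
go([(691.6,133.7,177,-7)])
```

```text
now [690.7 130.3 254.1] yaw -7.0 w 85.5 t 27.6333 q6 105.6 F [-0.1 -0.   0. ]
(691.6, 133.7, 177, -7) [0.05, -0.34, 7.71] [-0.0, -0.0, 0.0]
```

Emit:
{"fn": "play_rows", "kwargs": {
  "xyz": [
    [0,-0.3,1],
    [0,-0.3,2.5],
    [0,-0.3,4.2],
    [0,-0.3,5.8],
    [0,-0.3,7],
    [0,-0.3,7.7],
    [0,-0.3,7.7],
    [0,-0.3,7.7]
  ],
  "dr": [
    [0,0,0],
    [0,0,0],
    [0,0,0],
    [0,0,0],
    [0,0,0],
    [0,0,0],
    [0,0,0],
    [0,0,0]
  ]
}}

```text
clock: 28.3
tool_pos: [691.1, 133.3, 176.4]
tcp_rot: [[0.993, -0.122, -0.0], [-0.122, -0.993, -0.0], [-0.0, 0.0, -1.0]]
wrist_force: [0.3, 0.4, 1.0]
gripper_width: 85.5
gripper_force: 0.0
```

Emit:
{"fn": "play_rows", "kwargs": {
  "xyz": [
    [0,0,0],
    [0,0,0],
    [0,0,0],
    [0,0,0],
    [0,0,0],
    [0,0,0],
    [0,0,0],
    [0,0,0]
  ],
  "dr": [
    [0,0,0],
    [0,0,0],
    [0,0,0],
    [0,0,0],
    [0,0,0],
    [0,0,0],
    [0,0,0],
    [0,0,0]
  ],
  "jaw": -1
}}

```text
clock: 28.97
tool_pos: [691.4, 133.4, 178.1]
tcp_rot: [[0.993, -0.122, 0.002], [-0.122, -0.993, 0.0], [0.002, -0.001, -1.0]]
wrist_force: [-0.7, 0.3, 5.7]
gripper_width: 62.4
gripper_force: 67.4
```

Emit:
{"fn": "play_rows", "kwargs": {
  "xyz": [
    [0,0,-0.5],
    [0,0,-2],
    [0,0,-4],
    [0,0,-6.5],
    [0,0,-9.5],
    [0,0,-12.5],
    [0,0,-15.5],
    [0,0,-17.5]
  ],
  "dr": [
    [0,0,0],
    [0,0,0],
    [0,0,0],
    [0,0,0],
    [0,0,0],
    [0,0,0],
    [0,0,0],
    [0,0,0]
  ]
}}

```text
clock: 29.63
tool_pos: [690.7, 133.3, 356.6]
tcp_rot: [[0.993, -0.122, 0.004], [-0.122, -0.993, 0.001], [0.003, -0.001, -1.0]]
wrist_force: [0.5, 0.4, -1.8]
gripper_width: 62.5
gripper_force: 66.5
```

Run:
```python
from plan import *
go([(560.5,-162,345,PY)])
```

```text
now [690.7 133.3 356.6] yaw -7.0 w 62.5 t 29.6333 q6 105.8 F [ 0.5  0.4 -1.8]
(560.5, -162, 345, 5.8) [-9.33, 30.89, 1.1] [-0.0, -0.2, -12.8]
```

Emit:
{"fn": "play_rows", "kwargs": {
  "xyz": [
    [-0.4,1.4,0],
    [-1.2,4,0],
    [-2.1,7,0],
    [-3.1,10.3,0],
    [-4.1,13.6,0],
    [-5.1,17,0],
    [-6.1,20.3,0],
    [-7,23.2,0]
  ],
  "dr": [
    [0,0,0],
    [0,0,-2],
    [0,0,-4],
    [0,0,-6],
    [0,0,-8],
    [0,0,-10],
    [0,0,-12],
    [0,0,-12.8]
  ]
}}

```text
clock: 30.3
tool_pos: [591.6, -90.4, 351.7]
tcp_rot: [[0.995, 0.103, -0.0], [0.103, -0.995, -0.0], [-0.0, 0.0, -1.0]]
wrist_force: [1.2, -1.6, -1.4]
gripper_width: 63.0
gripper_force: 66.4
```

Run:
```python
from plan import *
go([(560.5,-162,330,PY)])
```

```text
now [591.6 -90.4 351.7] yaw 5.9 w 63.0 t 30.3 q6 73.0 F [ 1.2 -1.6 -1.4]
(560.5, -162, 330, 5.8) [-3.83, 6.8, 2.17] [0.0, 0.0, 0.1]
```

Emit:
{"fn": "play_rows", "kwargs": {
  "xyz": [
    [-0.8,1.5,0],
    [-1.8,3.2,0],
    [-2.8,4.8,0],
    [-3.4,6,0.3],
    [-3.8,6.6,0.8],
    [-3.8,6.6,1.4],
    [-3.8,6.6,1.8],
    [-3.8,6.6,1.8]
  ],
  "dr": [
    [0,0,0],
    [0,0,0],
    [0,0,0],
    [0,0,0],
    [0,0,0],
    [0,0,0],
    [0,0,0],
    [0,0,0]
  ]
}}

```text
clock: 30.97
tool_pos: [562.2, -157.3, 332.1]
tcp_rot: [[0.995, 0.101, -0.002], [0.101, -0.995, 0.001], [-0.002, -0.001, -1.0]]
wrist_force: [-0.2, -0.2, -2.1]
gripper_width: 62.5
gripper_force: 66.4
```

Emit:
{"fn": "play_rows", "kwargs": {
  "xyz": [
    [0,0,0],
    [0,0,0],
    [0,0,0],
    [0,0,0],
    [0,0,0],
    [0,0,0],
    [0,0,0],
    [0,0,0]
  ],
  "dr": [
    [0,0,0],
    [0,0,0],
    [0,0,0],
    [0,0,0],
    [0,0,0],
    [0,0,0],
    [0,0,0],
    [0,0,0]
  ]
}}

```text
clock: 31.63
tool_pos: [562.1, -157.9, 333.7]
tcp_rot: [[0.995, 0.101, 0.0], [0.101, -0.995, 0.0], [0.0, 0.0, -1.0]]
wrist_force: [-0.4, 0.1, -1.8]
gripper_width: 62.4
gripper_force: 66.4
```

Run:
```python
from plan import *
go([(560.5,-162,308,PY)])
```

```text
now [ 562.1 -157.9  333.7] yaw 5.8 w 62.4 t 31.6333 q6 66.0 F [-0.4  0.1 -1.8]
(560.5, -162, 308, 5.8) [-0.2, 0.39, 2.57] [0.0, -0.0, -0.0]
```

Emit:
{"fn": "play_rows", "kwargs": {
  "xyz": [
    [-0.2,0.2,0.2],
    [-0.2,0.4,0.8],
    [-0.2,0.4,1.5],
    [-0.2,0.4,2],
    [-0.2,0.4,2.4],
    [-0.2,0.4,2.6],
    [-0.2,0.4,2.6],
    [-0.2,0.4,2.6]
  ],
  "dr": [
    [0,0,0],
    [0,0,0],
    [0,0,0],
    [0,0,0],
    [0,0,0],
    [0,0,0],
    [0,0,0],
    [0,0,0]
  ]
}}

```text
clock: 32.3
tool_pos: [560.6, -162.1, 308.1]
tcp_rot: [[0.995, 0.101, 0.001], [0.101, -0.995, -0.0], [0.001, 0.0, -1.0]]
wrist_force: [-2.0, 0.5, 4.7]
gripper_width: 62.7
gripper_force: 67.2
```

Emit:
{"fn": "play_rows", "kwargs": {
  "xyz": [
    [0,0,0],
    [0,0,0],
    [0,0,0],
    [0,0,0],
    [0,0,0],
    [0,0,0],
    [0,0,0],
    [0,0,0]
  ],
  "dr": [
    [0,0,0],
    [0,0,0],
    [0,0,0],
    [0,0,0],
    [0,0,0],
    [0,0,0],
    [0,0,0],
    [0,0,0]
  ]
}}

```text
clock: 32.97
tool_pos: [560.6, -162.1, 308.1]
tcp_rot: [[0.995, 0.101, 0.001], [0.101, -0.995, -0.0], [0.001, 0.0, -1.0]]
wrist_force: [-1.9, 0.1, 4.9]
gripper_width: 62.4
gripper_force: 67.2
```

Run:
```python
from plan import *
go([(560.5,-162,308,PY)])
```

```text
now [ 560.6 -162.1  308.1] yaw 5.8 w 62.4 t 32.9667 q6 65.6 F [-1.9  0.1  4.9]
(560.5, -162, 308, 5.8) [-0.01, -0.01, 0.01] [0.0, -0.0, -0.0]
```

Contact at the expected height. I release, back off and look, re-measuring the column and the board.

Emit:
{"fn": "play_rows", "kwargs": {
  "xyz": [
    [0,0,0],
    [0,0,0],
    [0,0,0],
    [0,0,0],
    [0,0,-0.5],
    [0,0,-2],
    [0,0,-4],
    [0,0,-6.5]
  ],
  "dr": [
    [0,0,0],
    [0,0,0],
    [0,0,0],
    [0,0,0],
    [0,0,0],
    [0,0,0],
    [0,0,0],
    [0,0,0]
  ],
  "jaw": 1
}}

```text
clock: 33.63
tool_pos: [560.4, -162.1, 372.5]
tcp_rot: [[0.995, 0.101, -0.002], [0.101, -0.995, 0.001], [-0.002, -0.001, -1.0]]
wrist_force: [0.2, -0.1, 0.3]
gripper_width: 85.6
gripper_force: 0.0
```

Emit:
{"fn": "play_rows", "kwargs": {
  "xyz": [
    [-1,-1,0],
    [-3,-2,0],
    [-6,-4,0],
    [-9,-6,0],
    [-12,-8,0],
    [-14,-10,0],
    [-16,-11,0],
    [-17,-11,0]
  ],
  "dr": [
    [0,0,0],
    [0,0,0],
    [0,0,0],
    [0,0,0],
    [0,0,0],
    [0,0,0],
    [0,0,0],
    [0,0,0]
  ]
}}

```text
clock: 34.3
tool_pos: [378.3, -68.5, 373.3]
tcp_rot: [[0.995, 0.102, 0.001], [0.102, -0.995, -0.0], [0.001, 0.0, -1.0]]
wrist_force: [-0.3, 0.2, 0.0]
gripper_width: 85.1
gripper_force: 0.0
```

Run:
```python
from plan import *; from meas import *
f=grab('side'); t=grab('top')
a=cv2.resize(f['frame'][110:300,240:410],None,fx=2.2,fy=2.9); b=cv2.resize(t['frame'][140:270,180:410],None,fx=1.7,fy=4.2)
b=cv2.resize(t['frame'][140:270,220:410],(400,274)); b=cv2.copyMakeBorder(b,0,a.shape[0]-b.shape[0],0,0,cv2.BORDER_CONSTANT)
cv2.imwrite('pics/m4.png',cv2.cvtColor(np.hstack([a,b]),cv2.COLOR_RGB2BGR))
for c in blobs('top',(190,140,420,265),(8,60,125),(30,255,255)):
    print(c.mean(0).round(1),[rect('top',c,z) for z in(12,158)])
p,q=[560,-162]; 
go([(564.6,244.9,300,22.7)])
```

```text
[247.6 199.4] [(564.7, 244.9, 22.7, 91.4, 64.1), (544.6, 223.2, 22.7, 82.4, 57.8)]
[351.  200.5] [(558.0, -114.0, 5.9, 151.6, 8.6), (538.5, -100.4, 5.9, 136.7, 7.8)]
[372.8 197.1] [(564.3, -184.0, 6.3, 151.8, 70.1), (544.3, -163.6, 6.3, 136.9, 63.2)]
now [379.1 -69.5 373.5] yaw 5.8 w 85.6 t 34.4 q6 70.0 F [0.  0.6 0.8]
(564.6, 244.9, 300, 22.7) [21.62, -29.41, 7.37] [0.1, -0.1, -16.9]
```

View pics/m4.png

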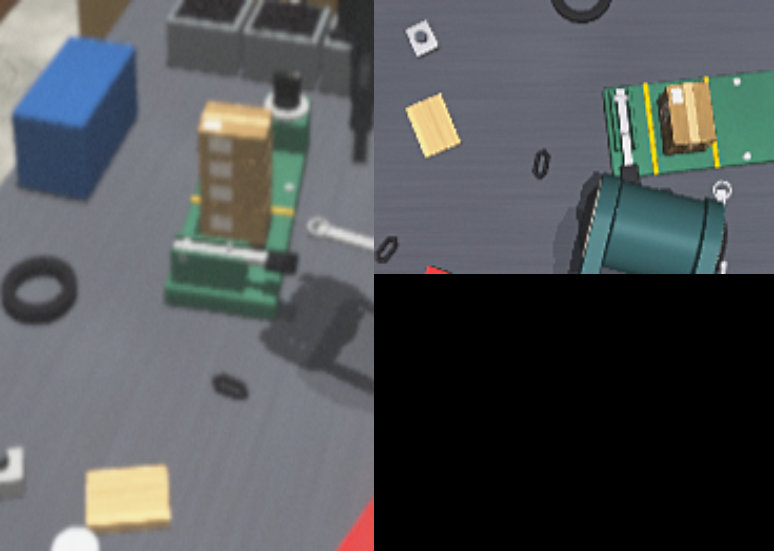

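The column of four stands straight on the pad, at side crop (235,170). The board is still at (564.7, 245). Now the board.

Emit:
{"fn": "play_rows", "kwargs": {
  "xyz": [
    [1,-1.4,0],
    [3,-4,0],
    [5.3,-7.2,0.5],
    [7.7,-10.5,1],
    [10,-13.6,1.5],
    [12.3,-16.8,2],
    [14.7,-20,2.5],
    [16.9,-23,3]
  ],
  "dr": [
    [0,0,0],
    [0,0,-3],
    [0,0,-6],
    [0,0,-9],
    [0,0,-12],
    [0,0,-15],
    [0,0,-16.9],
    [0,0,-16.9]
  ]
}}

```text
clock: 35.07
tool_pos: [526.7, 178.5, 342.0]
tcp_rot: [[0.922, 0.388, -0.0], [0.388, -0.922, 0.0], [-0.0, -0.0, -1.0]]
wrist_force: [0.6, -0.4, 1.0]
gripper_width: 85.6
gripper_force: 0.0
```

Run:
```python
from plan import *
go([(564.6,244.9,300,22.7)])
```

```text
now [526.7 178.5 342. ] yaw 22.9 w 85.6 t 35.0667 q6 83.2 F [ 0.6 -0.4  1. ]
(564.6, 244.9, 300, 22.7) [6.07, -4.65, 4.2] [-0.0, 0.0, 0.2]
```

Emit:
{"fn": "play_rows", "kwargs": {
  "xyz": [
    [1.5,-1.2,0],
    [3.2,-2.5,0.5],
    [4.8,-3.7,1.5],
    [5.9,-4.6,3],
    [6,-4.6,5],
    [6,-4.6,7],
    [6,-4.6,9],
    [6,-4.6,10]
  ],
  "dr": [
    [0,0,0],
    [0,0,0],
    [0,0,0],
    [0,0,0],
    [0,0,0.2],
    [0,0,0.2],
    [0,0,0.2],
    [0,0,0.2]
  ]
}}

```text
clock: 35.73
tool_pos: [563.1, 241.8, 239.5]
tcp_rot: [[0.924, 0.383, -0.003], [0.383, -0.924, -0.001], [-0.003, -0.0, -1.0]]
wrist_force: [0.4, -0.8, -0.0]
gripper_width: 85.5
gripper_force: 0.0
```

Emit:
{"fn": "play_rows", "kwargs": {
  "xyz": [
    [0,0,0.5],
    [0,0,1],
    [0,0,1],
    [0,0,1],
    [0,0,1],
    [0,0,1],
    [0,0,1],
    [0,0,1]
  ],
  "dr": [
    [0,0,0],
    [0,0,0],
    [0,0,0],
    [0,0,0],
    [0,0,0],
    [0,0,0],
    [0,0,0],
    [0,0,0]
  ]
}}

```text
clock: 36.4
tool_pos: [562.8, 241.7, 233.1]
tcp_rot: [[0.924, 0.383, 0.001], [0.383, -0.924, 0.0], [0.001, 0.0, -1.0]]
wrist_force: [0.1, 0.3, 0.6]
gripper_width: 85.4
gripper_force: 0.0
```

Run:
```python
from plan import *
go([(564.6,244.9,168,22.7)])
```

```text
now [562.8 241.7 233.1] yaw 22.5 w 85.4 t 36.4 q6 88.4 F [0.1 0.3 0.6]
(564.6, 244.9, 168, 22.7) [0.28, -0.23, 6.51] [0.0, -0.0, -0.2]
```

Emit:
{"fn": "play_rows", "kwargs": {
  "xyz": [
    [0.3,-0.2,1],
    [0.3,-0.2,2.5],
    [0.3,-0.2,4],
    [0.3,-0.2,5],
    [0.3,-0.2,5.8],
    [0.3,-0.2,6.3],
    [0.3,-0.2,6.5],
    [0.3,-0.2,6.5]
  ],
  "dr": [
    [0,0,0],
    [0,0,0],
    [0,0,0],
    [0,0,0],
    [0,0,0],
    [0,0,0],
    [0,0,0],
    [0,0,0]
  ]
}}

```text
clock: 37.07
tool_pos: [564.8, 244.7, 167.5]
tcp_rot: [[0.924, 0.383, -0.0], [0.383, -0.924, -0.0], [-0.0, 0.0, -1.0]]
wrist_force: [-0.2, 0.5, 0.3]
gripper_width: 85.7
gripper_force: 0.0
```

Emit:
{"fn": "play_rows", "kwargs": {
  "xyz": [
    [0,0,0],
    [0,0,0],
    [0,0,0],
    [0,0,0],
    [0,0,0],
    [0,0,0],
    [0,0,0],
    [0,0,0]
  ],
  "dr": [
    [0,0,0],
    [0,0,0],
    [0,0,0],
    [0,0,0],
    [0,0,0],
    [0,0,0],
    [0,0,0],
    [0,0,0]
  ],
  "jaw": -1
}}

```text
clock: 37.73
tool_pos: [565.1, 244.8, 168.8]
tcp_rot: [[0.924, 0.383, 0.002], [0.383, -0.924, 0.001], [0.002, 0.0, -1.0]]
wrist_force: [-1.0, -0.4, 5.6]
gripper_width: 62.3
gripper_force: 66.0
```

Run:
```python
from plan import *
go([(560.5,-162,350,PY)])
f=grab('side'); cv2.imwrite('pics/s5.png',cv2.cvtColor(cv2.resize(f['frame'][220:320,240:360],None,fx=4,fy=4),cv2.COLOR_RGB2BGR))
```

```text
now [565.1 244.8 168.8] yaw 22.5 w 62.3 t 37.7333 q6 88.5 F [-1.  -0.4  5.6]
(560.5, -162, 350, 5.8) [-15.96, 37.4, -18.14] [-0.0, -0.1, 16.7]
```

View pics/s5.png

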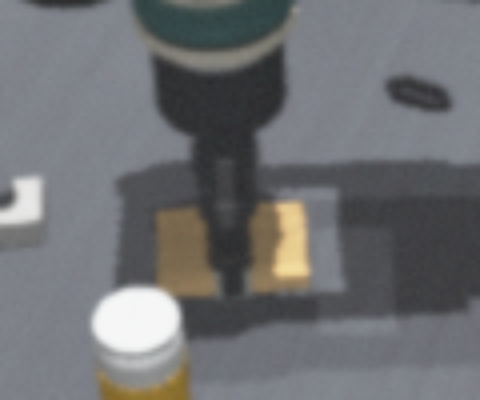

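The board is gripped centrally, with the finger at crop (232,270). I lift and carry it.

Emit:
{"fn": "play_rows", "kwargs": {
  "xyz": [
    [0,0,-0.5],
    [0,0,-2],
    [0,0,-4.5],
    [0,0,-7.5],
    [0,0,-11],
    [0,0,-14.5],
    [0,0,-18],
    [0,0,-20]
  ],
  "dr": [
    [0,0,0],
    [0,0,0],
    [0,0,0],
    [0,0,0],
    [0,0,0],
    [0,0,0],
    [0,0,0],
    [0,0,0]
  ]
}}

```text
clock: 38.45
tool_pos: [564.6, 244.6, 372.7]
tcp_rot: [[0.924, 0.383, 0.004], [0.383, -0.924, 0.002], [0.004, 0.0, -1.0]]
wrist_force: [-0.6, -1.0, 0.9]
gripper_width: 62.3
gripper_force: 65.4
```

Emit:
{"fn": "play_rows", "kwargs": {
  "xyz": [
    [-0.6,1.4,0],
    [-1.7,4,0],
    [-3,7,0],
    [-4.3,10,0],
    [-5.6,13,0],
    [-6.9,16.1,0],
    [-8.2,19.2,0],
    [-9.4,22,0]
  ],
  "dr": [
    [0,0,0],
    [0,0,2],
    [0,0,5],
    [0,0,8],
    [0,0,11],
    [0,0,14],
    [0,0,16],
    [0,0,16.7]
  ]
}}

```text
clock: 39.12
tool_pos: [561.5, 3.3, 367.5]
tcp_rot: [[0.995, 0.099, -0.0], [0.099, -0.995, -0.0], [-0.0, 0.0, -1.0]]
wrist_force: [0.6, -0.2, -0.3]
gripper_width: 62.2
gripper_force: 65.4
```

Run:
```python
from plan import *
go([(560.5,-162,365,PY)])
```

```text
now [561.5   3.3 367.5] yaw 5.7 w 62.2 t 39.1167 q6 82.1 F [ 0.6 -0.2 -0.3]
(560.5, -162, 365, 5.8) [-1.73, 16.44, 0.25] [0.0, 0.0, -0.1]
```

Emit:
{"fn": "play_rows", "kwargs": {
  "xyz": [
    [-0.3,3,0],
    [-0.6,6,0],
    [-0.9,9,0],
    [-1.2,11.8,0],
    [-1.5,14,0],
    [-1.7,15.6,0],
    [-1.7,16.3,0],
    [-1.7,16.3,0]
  ],
  "dr": [
    [0,0,0],
    [0,0,0],
    [0,0,0],
    [0,0,0],
    [0,0,0],
    [0,0,0],
    [0,0,0],
    [0,0,0]
  ]
}}

```text
clock: 39.78
tool_pos: [561.5, -159.7, 367.3]
tcp_rot: [[0.995, 0.099, -0.001], [0.099, -0.995, 0.0], [-0.001, -0.0, -1.0]]
wrist_force: [-0.0, 0.1, -0.9]
gripper_width: 62.6
gripper_force: 65.4
```

Emit:
{"fn": "play_rows", "kwargs": {
  "xyz": [
    [0,0,0.5],
    [0,0,1],
    [0,0,1.5],
    [0,0,1.5],
    [0,0,1.5],
    [0,0,1.5],
    [0,0,1.5],
    [0,0,1.5]
  ],
  "dr": [
    [0,0,0],
    [0,0,0],
    [0,0,0],
    [0,0,0],
    [0,0,0],
    [0,0,0],
    [0,0,0],
    [0,0,0]
  ]
}}

```text
clock: 40.45
tool_pos: [561.7, -158.3, 352.9]
tcp_rot: [[0.995, 0.101, 0.0], [0.101, -0.995, -0.0], [0.0, 0.0, -1.0]]
wrist_force: [-0.5, 0.3, -0.4]
gripper_width: 62.5
gripper_force: 65.4
```

Run:
```python
from plan import *
go([(560.5,-162,326.8,PY)])
```

```text
now [ 561.7 -158.3  352.9] yaw 5.8 w 62.5 t 40.45 q6 65.9 F [-0.5  0.3 -0.4]
(560.5, -162, 326.8, 5.8) [-0.16, 0.35, 2.61] [0.0, -0.0, 0.0]
```

Emit:
{"fn": "play_rows", "kwargs": {
  "xyz": [
    [-0.1,0.2,0.2],
    [-0.1,0.4,0.8],
    [-0.1,0.4,1.5],
    [-0.1,0.4,2],
    [-0.1,0.4,2.4],
    [-0.1,0.4,2.6],
    [-0.1,0.4,2.6],
    [-0.1,0.4,2.6]
  ],
  "dr": [
    [0,0,0],
    [0,0,0],
    [0,0,0],
    [0,0,0],
    [0,0,0],
    [0,0,0],
    [0,0,0],
    [0,0,0]
  ]
}}

```text
clock: 41.12
tool_pos: [561.1, -162.5, 326.8]
tcp_rot: [[0.995, 0.101, 0.0], [0.101, -0.995, -0.0], [0.0, 0.0, -1.0]]
wrist_force: [-2.3, 0.2, 3.4]
gripper_width: 62.3
gripper_force: 65.9
```

Run:
```python
from plan import *
go([(560.5,-162,326.8,PY)])
```

```text
now [ 561.1 -162.5  326.8] yaw 5.8 w 62.3 t 41.1167 q6 65.5 F [-2.3  0.2  3.4]
(560.5, -162, 326.8, 5.8) [-0.06, -0.06, 0.0] [0.0, -0.0, 0.0]
```

Contact at the expected height. I release and retreat, then look at the board and the knob.

Emit:
{"fn": "play_rows", "kwargs": {
  "xyz": [
    [0,0,0],
    [0,0,0],
    [0,0,0],
    [0,0,0],
    [0,0,-0.5],
    [0,0,-2],
    [0,0,-4],
    [0,0,-6.5]
  ],
  "dr": [
    [0,0,0],
    [0,0,0],
    [0,0,0],
    [0,0,0],
    [0,0,0],
    [0,0,0],
    [0,0,0],
    [0,0,0]
  ],
  "jaw": 1
}}

```text
clock: 41.78
tool_pos: [561.0, -162.5, 392.7]
tcp_rot: [[0.995, 0.101, -0.001], [0.101, -0.995, 0.0], [-0.001, -0.0, -1.0]]
wrist_force: [0.6, 0.0, -0.4]
gripper_width: 85.5
gripper_force: 0.0
```

Emit:
{"fn": "play_rows", "kwargs": {
  "xyz": [
    [-1,0,0],
    [-3,0,0],
    [-6,0,0],
    [-9,0,0],
    [-12,0,0],
    [-14,0,0],
    [-16,0,0],
    [-17,0,0]
  ],
  "dr": [
    [0,0,0],
    [0,0,0],
    [0,0,0],
    [0,0,0],
    [0,0,0],
    [0,0,0],
    [0,0,0],
    [0,0,0]
  ]
}}

```text
clock: 42.45
tool_pos: [390.1, -179.7, 392.9]
tcp_rot: [[0.995, 0.1, 0.001], [0.1, -0.995, -0.001], [0.001, 0.001, -1.0]]
wrist_force: [0.3, -0.3, 0.4]
gripper_width: 85.5
gripper_force: 0.0
```

Run:
```python
from plan import *; from meas import *
f=grab('side'); t=grab('top')
a=cv2.resize(f['frame'][110:230,290:410],(400,400),interpolation=cv2.INTER_CUBIC); b=cv2.resize(t['frame'][160:235,350:450],(400,300),interpolation=cv2.INTER_CUBIC); b=cv2.copyMakeBorder(b,0,100,0,0,cv2.BORDER_CONSTANT)
cv2.imwrite('pics/m6.png',cv2.cvtColor(np.hstack([a,b]),cv2.COLOR_RGB2BGR))
for c in blobs('top',(354,170,400,225),(8,40,140),(30,255,255),20): print('yl',c.mean(0),rect('top',c,170))
for n,b in(('top',(410,180,450,225)),('side',(355,125,385,160))):
    for nm,lo,hi in(('white',(0,0,150),(179,60,255)),('black',(0,0,0),(179,255,75))):
        for c in blobs(n,b,lo,hi,8): r=cv2.minAreaRect(c.astype(np.float32)); print(n,nm,np.round(r[0],1),np.round(r[1],1),round(r[2]),c.min(0),c.max(0))
for z in (74,97,104):
  P=[*padxy(-40,-215),z]; print(z,proj(t,[P]).round(1),proj(f,[P]).round(1))
go([])
```

```text
yl [372.21428571 195.39285714] (550.8, -163.0, 6.3, 119.6, 63.1)
top white [432.8 202.3] [19.8 19.1] 45 [422 192] [442 212]
top black [432.5 202. ] [12. 11.] 90 [427 196] [438 208]
top black [428.3 204.1] [20.6 19.2] 83 [418 195] [439 215]
side white [371.9 147.9] [ 6.4 17.1] 73 [363 143] [380 150]
side black [370. 140.] [12. 12.] 90 [364 134] [376 146]
74 [[432.5 202.1]] [[370.4 144.7]]
97 [[434.4 201.2]] [[370.6 138.6]]
104 [[435.  200.9]] [[370.7 136.7]]
now [ 391.  -179.8  392.9] yaw 5.7 w 85.2 t 42.55 q6 56.2 F [0.  0.6 1.1]
```

View pics/m6.png

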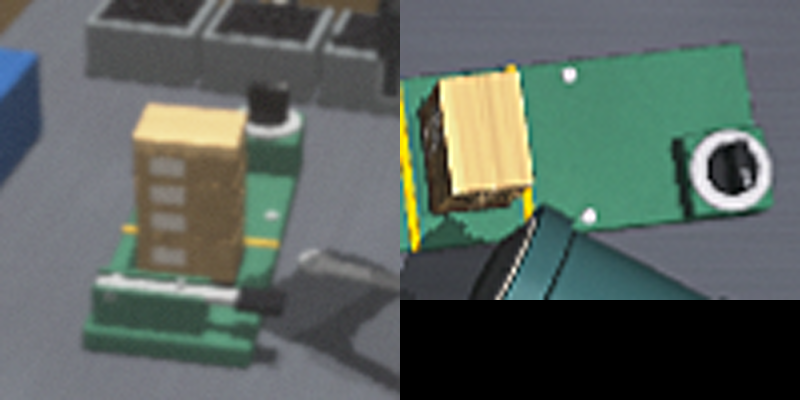

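The board lies on the column at (485,130) in the right-hand crop. The knob's bar is black on black, so I enhance contrast to get its direction.

Run:
```python
from plan import *
acc=[]
for i in range(6): acc.append(grab('top')['frame'].astype(float))
s=[grab('side')['frame'].astype(float) for i in range(6)]
def e(fr,b):
    x0,y0,x1,y1=b; g=np.mean(fr,0)[y0:y1,x0:x1].mean(2); g=cv2.resize(g,(400,400),interpolation=cv2.INTER_CUBIC)
    return np.clip((g-15)*3.2,0,255).astype(np.uint8)
cv2.imwrite('pics/k7.png',np.hstack([e(acc,(420,190,445,215)),e(s,(358,128,384,154))]))
go([])
```

```text
now [ 392.1 -179.7  391.6] yaw 5.8 w 85.5 t 43.15 q6 56.2 F [ 0.2 -1.  -0.9]
```

View pics/k7.png

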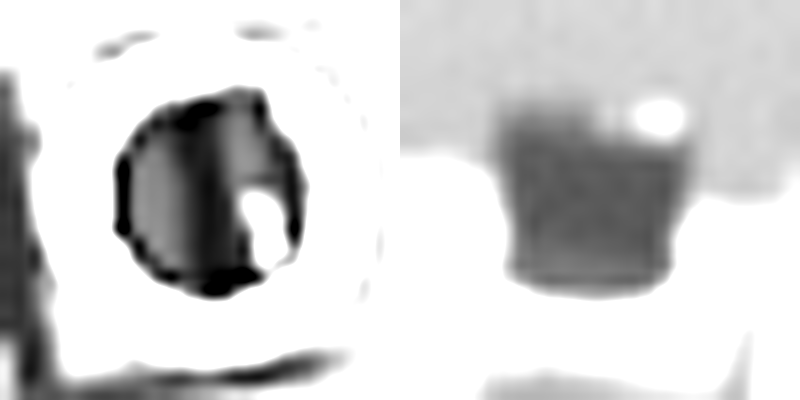

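The bar's top face runs from crop (240,95) to (268,270), about 7° off vertical, so it lies along the pad's x axis. That means gripping at yaw 5.8.

Run:
```python
from plan import *
go([(541.9,-379.9,330,6.5)])
```

```text
now [ 392.1 -179.7  391.6] yaw 5.8 w 85.5 t 43.15 q6 56.2 F [ 0.2 -1.  -0.9]
(541.9, -379.9, 330, 6.5) [12.87, 21.43, 6.15] [-0.0, 0.0, -0.7]
```

Emit:
{"fn": "play_rows", "kwargs": {
  "xyz": [
    [0.5,1.5,0],
    [1.5,4.5,0],
    [2.8,8,0],
    [4.5,11.5,0],
    [6.5,14.5,1],
    [8.5,17,2],
    [10.5,19.2,3],
    [12,20.8,4]
  ],
  "dr": [
    [0,0,0],
    [0,0,0],
    [0,0,0],
    [0,0,0],
    [0,0,0],
    [0,0,0],
    [0,0,-0.5],
    [0,0,-0.7]
  ]
}}

```text
clock: 43.82
tool_pos: [533.7, -376.3, 350.3]
tcp_rot: [[0.994, 0.113, -0.001], [0.113, -0.994, 0.0], [-0.0, -0.0, -1.0]]
wrist_force: [-0.3, -0.2, -0.0]
gripper_width: 85.3
gripper_force: 0.0
```

Emit:
{"fn": "play_rows", "kwargs": {
  "xyz": [
    [0.4,0.4,0],
    [0.8,0.6,0.5],
    [0.8,0.6,1],
    [0.8,0.6,1.5],
    [0.8,0.6,2],
    [0.8,0.6,2],
    [0.8,0.6,2],
    [0.8,0.6,2]
  ],
  "dr": [
    [0,0,0],
    [0,0,0],
    [0,0,0],
    [0,0,0],
    [0,0,0],
    [0,0,0],
    [0,0,0],
    [0,0,0]
  ]
}}

```text
clock: 44.48
tool_pos: [540.8, -379.4, 332.2]
tcp_rot: [[0.994, 0.113, 0.001], [0.113, -0.994, -0.0], [0.001, 0.0, -1.0]]
wrist_force: [-0.5, 0.2, -0.3]
gripper_width: 85.6
gripper_force: 0.0
```

Run:
```python
from plan import *
go([(541.9,-379.9,252,6.5)])
```

```text
now [ 540.8 -379.4  332.2] yaw 6.5 w 85.6 t 44.4833 q6 46.2 F [-0.5  0.2 -0.3]
(541.9, -379.9, 252, 6.5) [0.1, 0.06, 8.02] [0.0, -0.0, 0.0]
```

Emit:
{"fn": "play_rows", "kwargs": {
  "xyz": [
    [0.1,0.1,1],
    [0.1,0.1,3],
    [0.1,0.1,5],
    [0.1,0.1,6.5],
    [0.1,0.1,7.5],
    [0.1,0.1,8],
    [0.1,0.1,8],
    [0.1,0.1,8]
  ],
  "dr": [
    [0,0,0],
    [0,0,0],
    [0,0,0],
    [0,0,0],
    [0,0,0],
    [0,0,0],
    [0,0,0],
    [0,0,0]
  ]
}}

```text
clock: 45.15
tool_pos: [542.3, -380.6, 252.2]
tcp_rot: [[0.994, 0.113, 0.0], [0.113, -0.994, -0.0], [0.0, 0.0, -1.0]]
wrist_force: [0.2, -0.1, 1.3]
gripper_width: 85.5
gripper_force: 0.0
```

Emit:
{"fn": "play_rows", "kwargs": {
  "xyz": [
    [0,0,0],
    [0,0,0],
    [0,0,0],
    [0,0,0],
    [0,0,0],
    [0,0,0],
    [0,0,0],
    [0,0,0]
  ],
  "dr": [
    [0,0,0],
    [0,0,0],
    [0,0,0],
    [0,0,0],
    [0,0,0],
    [0,0,0],
    [0,0,0],
    [0,0,0]
  ],
  "jaw": -1
}}

```text
clock: 45.82
tool_pos: [542.1, -380.8, 252.1]
tcp_rot: [[0.994, 0.113, 0.001], [0.113, -0.994, -0.001], [0.001, 0.001, -1.0]]
wrist_force: [-0.4, -5.6, 2.3]
gripper_width: 13.1
gripper_force: 60.0
```

Run:
```python
from plan import *
go([]); s=monitor.state(); print(s['gripper_force'],s['torque'])
```

```text
now [ 542.1 -380.8  252.1] yaw 6.5 w 13.1 t 45.8167 q6 46.2 F [-0.4 -5.6  2.3]
59.98544633388519 [-0.77524041 -0.04767491 -0.41396063]
```

The grip is on the bar at 13 mm, with small forces. Now I turn it clockwise, which is positive about tool z.

Emit:
{"fn": "play_rows", "kwargs": {
  "xyz": [
    [0,0,0],
    [0,0,0],
    [0,0,0],
    [0,0,0],
    [0,0,0],
    [0,0,0],
    [0,0,0],
    [0,0,0]
  ],
  "dr": [
    [0,0,2],
    [0,0,5],
    [0,0,9],
    [0,0,14],
    [0,0,19],
    [0,0,24],
    [0,0,29],
    [0,0,34]
  ]
}}

```text
clock: 46.48
tool_pos: [542.2, -380.6, 252.1]
tcp_rot: [[0.885, -0.465, 0.001], [-0.465, -0.885, -0.001], [0.001, 0.0, -1.0]]
wrist_force: [0.4, -2.6, 2.5]
gripper_width: 12.8
gripper_force: 59.7
```

Emit:
{"fn": "play_rows", "kwargs": {
  "xyz": [
    [0,0,0],
    [0,0,0],
    [0,0,0],
    [0,0,0],
    [0,0,0],
    [0,0,0],
    [0,0,0],
    [0,0,0]
  ],
  "dr": [
    [0,0,5],
    [0,0,10],
    [0,0,15],
    [0,0,20],
    [0,0,25],
    [0,0,29],
    [0,0,32],
    [0,0,32]
  ]
}}

```text
clock: 47.15
tool_pos: [542.3, -380.5, 252.1]
tcp_rot: [[0.505, -0.863, 0.001], [-0.863, -0.505, -0.0], [0.001, -0.001, -1.0]]
wrist_force: [3.4, -2.0, 2.7]
gripper_width: 13.0
gripper_force: 59.8
```

Run:
```python
from plan import *
go([]); s=monitor.state(); print(s['gripper_force'],s['torque'])
```

```text
now [ 542.3 -380.5  252.1] yaw -59.6 w 13.0 t 47.15 q6 112.4 F [ 3.4 -2.   2.7]
59.785577058792114 [-0.31635366 -0.55743577 -0.15588044]
```

Emit:
{"fn": "play_rows", "kwargs": {
  "xyz": [
    [0,0,0],
    [0,0,0],
    [0,0,0],
    [0,0,0],
    [0,0,0],
    [0,0,-1],
    [0,0,-3],
    [0,0,-6]
  ],
  "dr": [
    [0,0,0],
    [0,0,0],
    [0,0,0],
    [0,0,0],
    [0,0,0],
    [0,0,0],
    [0,0,0],
    [0,0,0]
  ],
  "jaw": 1
}}

```text
clock: 47.82
tool_pos: [541.8, -380.3, 310.5]
tcp_rot: [[0.508, -0.862, -0.003], [-0.862, -0.508, 0.002], [-0.004, 0.002, -1.0]]
wrist_force: [-0.4, 0.1, -0.1]
gripper_width: 85.4
gripper_force: 0.0
```

Emit:
{"fn": "play_rows", "kwargs": {
  "xyz": [
    [0,0,-2],
    [0,0,-5],
    [-1,1,-8],
    [-3,3,-8],
    [-5,5,-8],
    [-7,7,-8],
    [-9,9,-8],
    [-10,10,-8]
  ],
  "dr": [
    [0,0,0],
    [0,0,0],
    [0,0,0],
    [0,0,0],
    [0,0,0],
    [0,0,0],
    [0,0,0],
    [0,0,0]
  ]
}}

```text
clock: 48.48
tool_pos: [403.0, -344.2, 392.8]
tcp_rot: [[0.507, -0.862, 0.0], [-0.862, -0.507, -0.001], [0.001, -0.0, -1.0]]
wrist_force: [-0.1, 0.0, -1.2]
gripper_width: 85.5
gripper_force: 0.0
```

Run:
```python
from plan import *
a=np.mean([grab('top')['frame'].astype(float) for i in range(4)],0); s=np.mean([grab('side')['frame'].astype(float) for i in range(4)],0)
g=a[190:215,420:445].mean(2); g=np.clip((cv2.resize(g,(400,400),interpolation=cv2.INTER_CUBIC)-15)*3.2,0,255).astype(np.uint8); g=cv2.cvtColor(g,cv2.COLOR_GRAY2RGB)
b=cv2.resize(np.clip(s[110:230,280:400],0,255).astype(np.uint8),(400,400)); cv2.imwrite('pics/f8.png',cv2.cvtColor(np.hstack([g,b]),cv2.COLOR_RGB2BGR)); go([])
```

```text
now [ 405.8 -345.2  391.5] yaw -59.5 w 85.5 t 48.8833 q6 106.3 F [0.5 0.9 0.7]
```

View pics/f8.png

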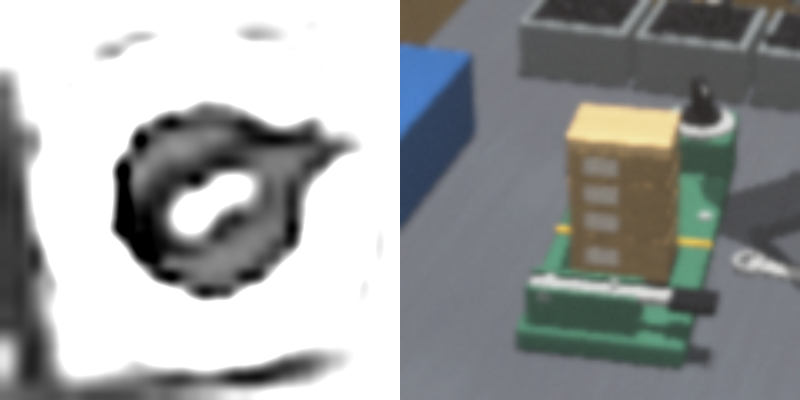

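The knob's bar now runs from crop (180,215) up to (340,140), about 69° clockwise from where it started, and stays there. The column with the board on top stands straight at (625,190), and the lever is still down at (620,290). I hand in.

```bash
python3 -c "
from workcell import sign_off
print(sign_off())"
```

```text
the job is handed in; nothing more can be done
None
```

I handed the job in after about 49 s of robot time. The lever is latched down, all four cartons (tall one at the bottom) and the board are stacked on the pad, and the knob is clicked over. The last pictures show all of this, but sign-off returned no verdict.

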